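# Hang the new glass sample on the viewing rail

## Robot

A 6-joint arm with a two-finger parallel gripper is mounted at the origin on the work surface. World frame = base frame: x ahead of the robot, y to its left, z up, the work surface at z = 0. Lengths are in m, angles in rad, forces in N, time in s.
With the tool pointing down it reaches from about 0.35 to 0.975 m from the base axis. Payload 4.9 kg.
Tool frame: the origin (TCP) lies midway between the tips of the shut fingers; the grasp point (between the pads) lies 19 mm behind it (ctrl.hold_point_z is the distance from the TCP to the grasp point, in m); z points along the fingers, y is the line along which they close (so a half turn about z gives the same grasp; the last joint's range is limited). The gripper opens to 85 mm and grips with 20 to 120 N. Pads are 22 mm wide; open, the fingers measure 114 mm over their backs; the gripper's body (76 mm by 85 mm) begins 54 mm behind the grasp point. The pads swing forward as they close: fully open they stand 13 mm farther back than shut.
Start: joints at [-1.285, 0.053, 1.613, -0, 1.476, -0.119], TCP at [0.246, -0.574, 0.231] pointing down, gripper open.
Joint ranges: [-3.01, 3.01], [-1.01, 2.22], [0.06, 2.58], [-1.02, 4.17], [0.09, 2.62], [-3.14, 3.14]. Speed limits (rad/s): [2.57, 2.57, 3.14, 3.14, 3.14, 3.14].

## Interface

Orientations are given as a rotation vector (axis times angle).
In Python, from station import status, viewer, finish_job, ctrl gives the robot as it stands.
- The arm moves only by the shell command python3 -m jog 'ROWS' [FORCE]. ROWS is JSON, a list of rows, each a list of 7 numbers: the turn, a rotation vector about the tool's x, y, z each as a share of 5 degrees, from -1 to 1, then the shift along the tool's x, y, z each as a share of 30 mm, from -1 to 1, then the opening, from -1 (shut) to 1 (fully open). A call has 1 to 5 rows; each row shifts and turns the commanded pose from where the row before left it, along the tool's axes as they then stand; what a row does not reach is not made up. A row lasts 1/8 s, in which the tool goes at most 62.5 mm and 10.7 degrees, less where a joint would pass 70% of its speed; a pose out of reach is approached as far as the arm can. A call with a number of a shift or a turn outside -1 to 1 is refused whole. A call with a gripper value outside its range is refused whole. The fingers move at their own pace and stop on an object; FORCE is the grip in N (left out, the last holds). Time passes only in rows, so rows that do not move let the fingers close. It gives the time, the measured TCP pose, the force, the opening and the grip force at its end, in the units of the state.
- status.get_obs(): the state, without advancing time (a new reading comes with each control period).
- viewer.get_image(name): name is "scene" or "top"; returns a dict with "img" (400x640x3 uint8, red, green, blue), "fovy" (degrees; the focal length in pixels is half the picture's height over the tangent of half this angle, whatever the lens; pixels are square), "cx", "cy" (the principal point, pixels), "rvec" (rotation vector, rad) and "tvec" (3), from world to camera coordinates, as OpenCV has them. Camera axes: x right, y down, z forward; pixel columns grow to the right and rows downward; lengths in m; the calibration is good to about 2 mm. A picture is of the moment at which its call begins. There is no depth.
- finish_job(): hands the job in; it is judged then, once.
The state is a dict: "t": time; "q": joint angles; "dq": joint speeds; "effort": joint torques, N m; "tool_pos": TCP position; "tool_rot": TCP orientation; "contact_force": force on the tool from outside, world axes, zero at the start; "wrist_torque": the same for the moment, N m; "opening": finger opening in m; "grip_force": force on a finger pad.
Only numpy, scipy, OpenCV 4.12 (cv2) and the standard library are available. Lean on these libraries where they do the work, as an engineer would, in place of code of your own. Each camera call takes 0.05 s, during which the arm holds its last target. There are 200 camera calls.

## Task

Take the leaded sample with the hook out of the slotted rack, stand it gently upright in the groove of the wooden block and let go of it, so that you can take it again by its two sides with the hook free. Then hook it from the robot's side onto the rail of the viewing stand, on the bare stretch well clear of the stop collar (30 mm or more), and slide it along the rail until it just touches the collar, without ramming it. Leave it hanging still there, touching, with the reference piece on the collar's other side and everything else left where it is.

Things in the scene. Friction and masses are not known exactly. Their poses are not given: they have to be found in the camera images.
- sample: The piece to hang, the only one in the rack with a hook: leaded glass panel in a grey came frame, 64 mm wide (y), 110 tall (z), 8 thick (x), 0.14 to 0.28 kg. Origin: centre of its underside, z up, +x to its rear. Starts upright in any of the three slots, its frame wholly inside the rack: only the hook can be gripped. Its +x points away from the robot, as the rack's.
- hook (a point): Seat of the sample's hook, where the rail's centre lies when it hangs: (0, 0, 158.7 mm) in the sample's frame. The hook is a steel bar 16 mm wide (y), 5 thick: from the top edge it jogs forward and its stem rises in front (inner face x = -9 mm from z = 119 up), an arch of 9 mm inner radius tops out at z = 170 (inside 165), and the other leg comes down at the rear.
- hook_tip (a point): Lower end of the hook's rear leg, its free tip: (15, 0, 128 mm) in the sample's frame; the leg's inner face is at x = 9 mm, flared to 12 at the tip. The rail (12 mm) is let in from the rear, under the tip and over the frame (z = 110 to 128 mm), up to the stem; then the sample is lowered about 35 mm until the arch rests on the rail.
- rack: Fixed plywood rack, 112 x 90 mm (x, y), 118 high, floor at 8 mm, three slots at x = -30, 0 and +30 mm, each 11 mm wide (x) and 70 long (y). Two hold other framed pieces without hook, no higher than the rack. Origin: centre of its underside. Yaw within 0.3 rad.
- block: Fixed light wooden block, 80 mm (x) by 50 (y), 38 high, with a groove along y through the middle of its top: 11 mm wide, floor at z = 10 mm, mouth bevelled to 23 mm over its top 6 mm. The sample's lower edge stands in it with 1.5 mm to spare each side and may lean 0.14 rad; it overhangs the block by 7 mm at both ends. Origin: centre of the underside. Yaw within 0.3 rad.
- stand: Fixed viewing stand. Two posts 16 mm square (inner faces at y = -230 and +230 mm) carry a rail and straight above it a lamp bar 32 mm deep (x = -22 to 10), 298 to 322 mm above the bench, which keeps a gripper from coming from above. Feet 90 x 36 x 12 mm. Origin: on the bench midway between the posts; +x points away from the robot (yaw 0 to 0.25 rad).
- rail (a point): Middle of the round steel rail (12 mm diameter, along y), on its centre line 240 mm above the bench; axes as the stand's. The robot's side is -x.
- collar: Dark stop collar fixed on the rail, 24 mm diameter, 10 mm long: the mark to slide to. Origin: its centre, on the rail's centre line, within 30 mm of the rail's middle; axes as the stand's. The bare stretch of rail is on its -y side. Up against it, the sample's hook seat is 13 mm from the collar's origin, towards -y.
- reference: The reference piece, a smaller green panel with diamond leads (56 mm wide, 85 tall, 8 thick), hanging loose on the rail by the same kind of hook, 155 to 185 mm from the rail's middle towards +y. Origin: centre of its underside. Leave it hanging.
- offcut_a: Framed amber piece without hook, 60 x 98 x 8 mm, standing in another rack slot; leave it. Origin: centre of its underside.
- offcut_b: Framed clear piece without hook, 58 x 104 x 8 mm, standing in another rack slot; leave it. Origin: centre of its underside.
- flux: Jar of flux, 48 mm diameter, 62 mm high, loose on the bench; leave it. Origin: centre of its underside.
- solder: Spool of solder, 60 mm diameter, 50 mm high, loose on the bench; leave it. Origin: centre of its underside.
- tape: Roll of blue tape, 90 mm diameter, 25 mm high, loose on the bench; leave it. Origin: centre of its underside.
- lead_brush: Wooden brush lying on the bench to the left; leave it. Origin: centre of its underside.
- nail_hammer: Small hammer lying on the bench to the left; leave it. Origin: centre of its underside.
Not all that is in view belongs to the job. What is shaped like the reference but yellow is not meant.

How it is judged:
By the outcome, as a careful person would: the job done as asked, in the order asked, and still so for the second after the job is handed in, with the robot touching nothing.
It also fails if it takes over 70 s, if anything falls off the work surface, if the arm or the gripper's body presses on something with over 40 N, if the wrist force passes 120 N, or if a joint passes its speed limit or range.

## Working session

There is one attempt and no reset: what is moved stays moved. The work goes in short steps, Python scripts to look and compute and a shell command to move; the robot and the scene stay as the last step left them, time stands still between calls to the robot, and variables do not carry over. Pictures are saved under pics/ and viewed, at most 11 in all, crops included, and the job is handed in when it is done.

```bash
ls; mkdir -p pics
python3 - <<'E'
from station import status, viewer, ctrl
import cv2,numpy as np
print(status.get_obs(), ctrl.hold_point_z)
for n in("scene","top"):
    d=viewer.get_image(n); cv2.imwrite(f"pics/{n}0.png",d["img"][:,:,::-1]); print(n,{k:v for k,v in d.items() if k!="img"})
    np.save(f"pics/{n}0.npy",d,allow_pickle=True)
E
```

```text
pics
{'t': 0.0, 'q': array([-1.28500475e+00,  5.33793772e-02,  1.61430749e+00,  1.83185768e-05,
        1.47598979e+00, -1.19021198e-01]), 'dq': array([-0.00107751,  0.00038028, -0.00081061, -0.00048701,  0.00111281,
        0.00074262]), 'effort': array([ 9.18572441e-04, -3.93681765e+01, -3.70175278e+01,  1.36813441e-07,
        7.16357521e-03,  3.40142698e-06]), 'tool_pos': array([ 0.24596947, -0.57388363,  0.230041  ]), 'tool_rot': array([-3.07542382e+00, -6.31124995e-01,  2.43944481e-04]), 'contact_force': array([ 0.15522006,  0.89239725, -0.08149043]), 'wrist_torque': array([ 0.04040326, -0.01056841,  0.00351774]), 'grip_force': 0.0, 'opening': 0.0854072589644996} 0.0187
scene {'fovy': 52.57287596155193, 'cx': 324.6295273231348, 'cy': 195.13124487288263, 'rvec': array([ 1.01711362,  2.2659467 , -1.19879934]), 'tvec': array([ 0.30395962, -0.10675185,  1.66123303])}
top {'fovy': 50.8928892680932, 'cx': 322.5171741501285, 'cy': 205.02468775593357, 'rvec': array([ 2.1654673 , -2.1627597 ,  0.08565838]), 'tvec': array([0.06361372, 0.53187305, 1.25917025])}
```

View pics/scene0.png

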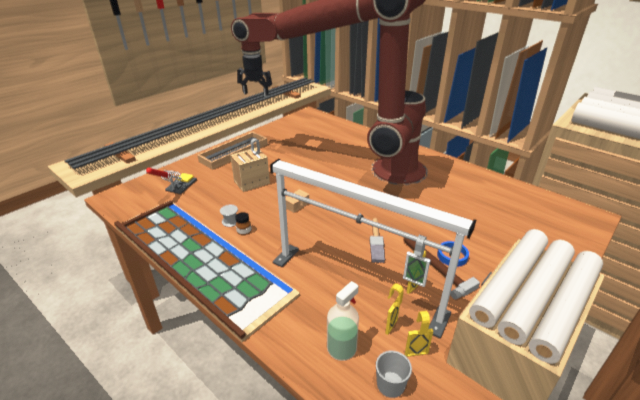

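View pics/top0.png

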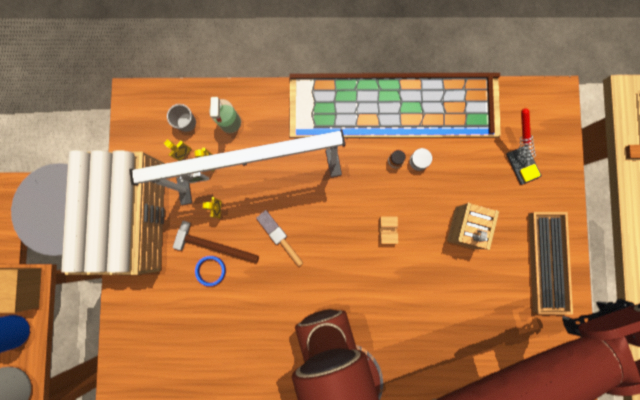

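The scene view shows the rack at about (252,168) with its hook at (255,148), the block at (297,200), the rail from (284,192) to (462,236), and the collar at (359,218). The top view shows the rack at (478,226) with the hook at (482,237), the block at (389,231), and the lamp bar from (135,177) to (342,138). I'll enlarge these parts.

```bash
cat > h.py <<'E'
import numpy as np,cv2
from scipy.spatial.transform import Rotation as R
def cam(d):
    f=200/np.tan(np.radians(d["fovy"]/2)); K=np.array([[f,0,d["cx"]],[0,f,d["cy"]],[0,0,1]])
    return K,np.array(d["rvec"]),np.array(d["tvec"])
def load(n): return np.load(f"pics/{n}.npy",allow_pickle=True).item()
def proj(d,P):
    K,r,t=cam(d); return cv2.projectPoints(np.atleast_2d(np.float64(P)),r,t,K,None)[0][:,0]
def back(d,uv,z):   # pixel to world on plane z
    K,r,t=cam(d); M=R.from_rotvec(r).as_matrix(); c=-M.T@t
    v=M.T@np.linalg.solve(K,[uv[0],uv[1],1]); return c+v*(z-c[2])/v[2]
def tri(ds,uvs):
    A=[];b=[]
    for d,uv in zip(ds,uvs):
        K,r,t=cam(d);M=R.from_rotvec(r).as_matrix();c=-M.T@t;v=M.T@np.linalg.solve(K,[*uv,1]);v/=np.linalg.norm(v)
        Q=np.eye(3)-np.outer(v,v);A.append(Q);b.append(Q@c)
    return np.linalg.lstsq(np.vstack(A),np.hstack(b),rcond=None)[0]
def crop(d,x,y,w,h,s): return cv2.resize(d["img"][y:y+h,x:x+w,::-1],None,fx=s,fy=s,interpolation=cv2.INTER_CUBIC)
def pose(x,y,yaw,pts):
    p=np.atleast_2d(np.float64(pts)); return R.from_euler('z',yaw).apply(p)+[x,y,0]
E
python3 - <<'E'
from h import *
t,s=load("top0"),load("scene0")
a=np.hstack([crop(t,450,195,57,57,7),crop(t,365,205,50,57,7)[:,:350]])
b=np.hstack([crop(s,225,132,57,57,7)[:200*2-1],crop(s,275,182,50,57,7)])[:] if 0 else None
b=np.hstack([crop(s,225,135,57,28*2,7)[:, :],crop(s,272,180,50,56,7)])
i=np.vstack([a[:300],b[:300]]) if 0 else np.vstack([cv2.resize(a,None,fx=.75,fy=.75),cv2.resize(b,None,fx=.75,fy=.75)])
print(i.shape)
cv2.imwrite("pics/c1.png",i)
E
```

```text
(593, 562, 3)
```

View pics/c1.png

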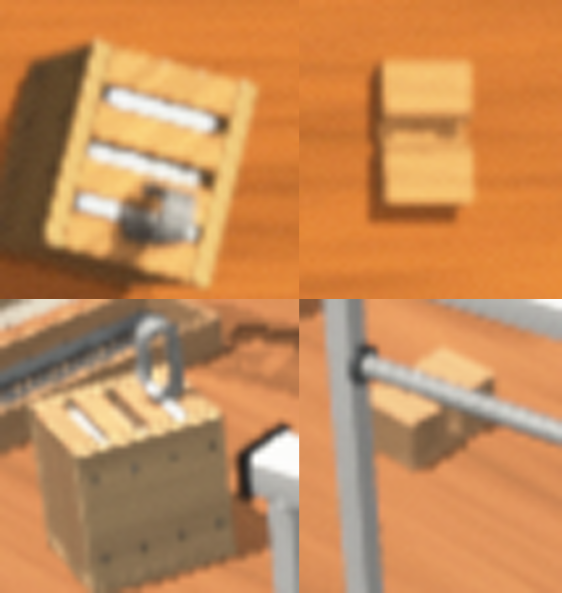

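The crops give the rack's top corners in the top view as (468.7,202.6), (498.6,211.2), (490,249.7) and (459,241.7). The hook is in the slot nearest the robot. The block's top corners are (381,216.4), (397.8,216.4), (397.8,243.9) and (381,243.9). Next I'll fit these and look at the stand close up.

Run:
```python
from h import *
from scipy.optimize import least_squares
t,s=load("top0"),load("scene0")
def fit(d,uv,loc,x0):
    f=lambda p:(proj(d,pose(*p,loc))-uv).ravel()
    r=least_squares(f,x0); return r.x,np.abs(r.fun).max()
def rect(a,b,z): return [[a/2,b/2,z],[a/2,-b/2,z],[-a/2,-b/2,z],[-a/2,b/2,z]]
rk=fit(t,np.array([[468.7,202.6],[498.6,211.2],[490,249.7],[459,241.7]]),rect(.112,.09,.118),[.4,-.3,-.2]);print("rack",rk)
bl=fit(t,np.array([[381,216.4],[397.8,216.4],[397.8,243.9],[381,243.9]]),rect(.08,.05,.038),[.45,-.1,0]);print("block",bl)
st=back(t,(135,177),.322),back(t,(342,138),.322);print(st)
p=rk[0]
# check in scene: rack top corners
def ov(d,off):
    im=d["img"][:,:,::-1].copy(); im=cv2.resize(im,None,fx=4,fy=4,interpolation=cv2.INTER_CUBIC)
    for q,dims,z in((rk[0],(.112,.09),.118),(bl[0],(.08,.05),.038)):
        for u in proj(d,pose(*q,rect(*dims,z))): cv2.circle(im,tuple(int(v) for v in (u+.5)*4),3,(0,0,255),-1)
    h=pose(*rk[0],[[-.03,0,.008+.17]]); 
    for u in proj(d,h): cv2.circle(im,tuple(int(v) for v in (u+.5)*4),3,(255,0,0),-1)
    return im
S=ov(s,0); cv2.imwrite("pics/S.png",S)
A=S[130*4:205*4,225*4:325*4]
i=np.vstack([S[130*4:215*4,225*4:325*4][:, :], ])
B=cv2.resize(s["img"][205:265-10,300:400-0,::-1],None,fx=4,fy=4,interpolation=cv2.INTER_CUBIC)
T=cv2.resize(t["img"][125:195,125:225,::-1],None,fx=4,fy=4,interpolation=cv2.INTER_CUBIC)
T2=cv2.resize(t["img"][125:180,255:355,::-1],None,fx=4,fy=4,interpolation=cv2.INTER_CUBIC)
L=np.vstack([i,B]);Rr=np.vstack([T,T2]);Hh=max(L.shape[0],Rr.shape[0])
pad=lambda m:np.vstack([m,np.zeros((Hh-m.shape[0],400,3),np.uint8)])
i=np.hstack([pad(L),pad(Rr)]);print(i.shape,L.shape,Rr.shape);cv2.imwrite("pics/c2.png",i)
```

```text
rack (array([ 0.46338775, -0.37688573, -0.26380708]), np.float64(0.7161954377736492))
block (array([ 0.45502228, -0.13701732, -0.00884141]), np.float64(0.5083620339713377))
(array([0.57020764, 0.50644198, 0.322     ]), array([0.66392075, 0.01308608, 0.322     ]))
(540, 800, 3) (540, 400, 3) (500, 400, 3)
```

View pics/c2.png

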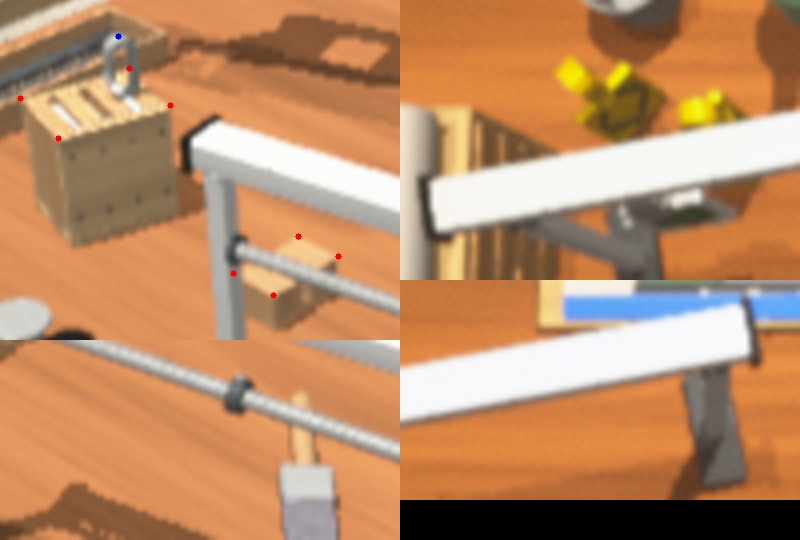

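The red overlay matches the rack and block to within 1–2 px. The collar sits at about (359,218) in the scene view, and the lamp bar is clear in both views. I'll refine the poses with an edge-gradient fit over both cameras.

```bash
cat > fit.py <<'E'
from h import *
from scipy.optimize import minimize
from scipy.ndimage import map_coordinates
def gm(d,sig=1.0):
    g=cv2.GaussianBlur(d["img"].astype(np.float32),(0,0),sig)
    a=np.gradient(g,axis=0);b=np.gradient(g,axis=1); m=np.sqrt((a**2+b**2).sum(2)); return np.minimum(m,60)
def seg(a,b,n=40): return np.linspace(a,b,n)
def rectedges(x0,x1,y0,y1,z): 
    c=[[x0,y0,z],[x1,y0,z],[x1,y1,z],[x0,y1,z]]; return [seg(c[i],c[(i+1)%4]) for i in range(4)]
def refine(items,x0,steps):
    # items: (d, gradimg, pts local)
    def f(p): return -sum(map_coordinates(g,proj(d,pose(*p,pts)).T[::-1],order=1,mode='nearest').mean() for d,g,pts in items)
    best=None
    for k in range(6):
        rng=np.random.default_rng(k); s=np.array(x0)+rng.normal(size=3)*np.array(steps)*(k>0)*.5
        sim=np.vstack([s]+[s+np.eye(3)[i]*steps[i] for i in range(3)])
        r=minimize(f,s,method='Nelder-Mead',options=dict(initial_simplex=sim,xatol=1e-5,fatol=1e-4))
        if best is None or r.fun<best.fun: best=r
    return best.x,best.fun
E
python3 - <<'E'
from fit import *
t,s=load("top0"),load("scene0"); gt,gs=gm(t),gm(s)
R_=np.vstack(rectedges(-.056,.056,-.045,.045,.118))
B_=np.vstack(rectedges(-.04,-.0115,-.025,.025,.038)+rectedges(.0115,.04,-.025,.025,.038))
L_=np.vstack(rectedges(-.022,.010,-.251,.251,.322)); L2=np.vstack([seg([-.022,-.24,.322],[-.022,.24,.322]),seg([.01,-.24,.322],[.01,.24,.322])])
rail=np.vstack([seg([0,-.22,.24],[0,.12,.24],80)])
M=R.from_rotvec(s["rvec"]).as_matrix(); up=M[1]*-1  # image up in world
P_=np.vstack([seg([x,y,.05],[x,y,.29]) for x in(.008,) for y in(-.246,-.230,.230,.246)])
st={"ra":(R_,[.464,-.376,-.264]),"bl":(B_,[.456,-.136,-.009]),"st":(L_,[.623,.261,.188])}
for k,(p,x0) in st.items():
    for nm,it in (("top",[(t,gt,p)]),("scene",[(s,gs,p)]),("both",[(t,gt,p),(s,gs,p)]),):
        print(k,nm,*[np.round(v,4) for v in refine(it,x0,[.004,.004,.02])])
r=refine([(t,gt,L_),(s,gs,L_),(s,gs,P_)],[.623,.261,.188],[.004,.004,.02]);print("stand+posts",r)
x=r[0]
for off in (.006,):
    best=max(((map_coordinates(gs,proj(s,pose(*x,rail)+up*(o+off)).T[::-1],order=1).mean()+map_coordinates(gs,proj(s,pose(*x,rail)+up*(o-off)).T[::-1],order=1).mean()),o) for o in np.arange(-.01,.01,.0005)); print("rail up offset",best)
for y in (-.03,0,.03): print(y,proj(s,pose(*x,[[0,y,.24]])))
print("hook top proj", proj(t,pose(.464,-.376,-.264,[[-.03,0,.178]])),proj(s,pose(.464,-.376,-.264,[[-.03,0,.178]])))
E
```

```text
ra top [ 0.4654 -0.3748 -0.2718] -38.2292
ra scene [ 0.4666 -0.374  -0.2409] -37.8484
ra both [ 0.4656 -0.3747 -0.2669] -75.7625
bl top [ 0.4565 -0.1365  0.002 ] -31.1475
bl scene [ 0.4569 -0.1361  0.0302] -28.3272
bl both [ 0.4563 -0.1363  0.0126] -59.4066
st top [0.6265 0.2647 0.1877] -56.8763
st scene [0.6278 0.266  0.1851] -52.6857
st both [0.6266 0.2651 0.1876] -108.5398
stand+posts (array([0.62654013, 0.26526209, 0.18732617]), np.float64(-139.84713745117188))
rail up offset (np.float32(67.11069), np.float64(0.0020000000000000104))
-0.03 [[348.44804548 214.97924166]]
0 [[359.23508458 218.76330765]]
0.03 [[370.30303673 222.64591724]]
hook top proj [[484.11473881 235.84104001]] [[254.07197006 138.76587995]]
```

The poses agree across both cameras: rack (0.4656, -0.3747, yaw -0.267), block (0.4563, -0.1363, yaw 0.013), stand (0.6265, 0.2653, yaw 0.187), and the collar at the rail's middle. Next I'll work out the move to the hook.

```bash
cat > go.py <<'E'
from h import *
from station import status
def rel(P,yaw,pitch=0.0,flip=0):
    """goal TCP P; tool z tilted 'pitch' from straight down towards heading yaw; tool y along +-heading's y"""
    o=status.get_obs(); T=R.from_rotvec(o["tool_rot"])
    z=np.array([np.sin(pitch)*np.cos(yaw),np.sin(pitch)*np.sin(yaw),-np.cos(pitch)]); y=np.array([-np.sin(yaw),np.cos(yaw),0])*(-1 if flip else 1)
    G=R.from_matrix(np.column_stack([np.cross(y,z),y,z]))
    rv=(T.inv()*G).as_rotvec()/np.radians(5)
    dp=np.array(P)-o["tool_pos"]
    print("t",round(o["t"],2),"pos",np.round(o["tool_pos"],4),"turn/5deg",np.round(rv,2),"shift/30mm after turn",np.round(G.inv().apply(dp)/.03,2),"before turn",np.round(T.inv().apply(dp)/.03,2),"F",np.round(o["contact_force"],1),"op",round(o["opening"],4),"grip",round(o["grip_force"],1))
E
python3 - <<'E'
from go import *
T=R.from_rotvec(status.get_obs()["tool_rot"]).as_matrix(); print(np.round(T,3))
for f in(0,1): rel([.4367,-.3668,.23],-.267,0,f)
E
```

```text
[[ 0.919  0.394 -0.001]
 [ 0.394 -0.919  0.002]
 [ 0.    -0.002 -1.   ]]
t 0.1 pos [ 0.246  -0.5739  0.2302] turn/5deg [-1.00e-02 -3.00e-02 -2.83e+01] shift/30mm after turn [-4.31  8.34  0.01] before turn [ 8.56 -3.84  0.02] F [0.9 0.1 0.3] op 0.0852 grip 0.0
t 0.1 pos [ 0.246  -0.5739  0.2302] turn/5deg [-0.02  0.    7.7 ] shift/30mm after turn [ 4.31 -8.34  0.01] before turn [ 8.56 -3.84  0.02] F [0.9 0.1 0.3] op 0.0852 grip 0.0
```

```bash
python3 -m jog '[[0,0,0.96,0,0,0,0.1],[0,0,0.96,0,0,0,0.1],[0,0,0.96,0,0,0,0.1],[0,0,0.96,0,0,0,0.1],[0,0,0.96,0,0,0,0.1]]' && python3 -m jog '[[0,0,0.96,0,0,0,0.1],[0,0,0.97,0,0,0,0.1],[0,0,0.97,0,0,0,0.1],[0,0,0,0.48,-0.93,0,0.1],[0,0,0,0.48,-0.93,0,0.1]]' && python3 -m jog '[[0,0,0,0.48,-0.93,0,0.1],[0,0,0,0.48,-0.93,0,0.1],[0,0,0,0.48,-0.93,0,0.1],[0,0,0,0.48,-0.93,0,0.1],[0,0,0,0.48,-0.93,0,0.1]]' && python3 -m jog '[[0,0,0,0.48,-0.93,0,0.1],[0,0,0,0.47,-0.9,0,0.1],[0,0,0,0,0,0,0.1],[0,0,0,0,0,0,0.1]]'
python3 - <<'E'
from go import *
from station import viewer
rel([.4367,-.3668,.147],-.267,0,1)
a=[]
for n in("scene","top"):
    d=viewer.get_image(n);np.save(f"pics/{n}1.npy",d,allow_pickle=True)
    u,v=proj(d,[.4367,-.3668,.17])[0].astype(int)
    a.append(crop(d,u-25,v-30,50,60,8))
cv2.imwrite("pics/c3.png",np.hstack(a))
E
```

```text
t: 0.72
tool_pos: [0.246, -0.5741, 0.2306]
tool_rot: [-3.14, 0.027, 0.001]
contact_force: [-0.5, -0.2, -0.3]
opening: 0.0466
grip_force: 0.0
t: 1.35
tool_pos: [0.2888, -0.5275, 0.2305]
tool_rot: [-3.112, 0.42, 0.001]
contact_force: [0.7, 0.0, -0.2]
opening: 0.0469
grip_force: 0.0
t: 1.98
tool_pos: [0.3953, -0.4116, 0.2307]
tool_rot: [-3.113, 0.418, 0.001]
contact_force: [0.2, -0.3, 0.7]
opening: 0.047
grip_force: 0.0
t: 2.48
tool_pos: [0.4365, -0.3675, 0.2309]
tool_rot: [-3.114, 0.418, 0.001]
contact_force: [0.4, -0.5, 0.5]
opening: 0.0471
grip_force: 0.0
t 2.48 pos [ 0.4365 -0.3675  0.2309] turn/5deg [ 0.    0.01 -0.  ] shift/30mm after turn [ 0.   -0.02  2.8 ] before turn [ 0.   -0.02  2.8 ] F [ 0.4 -0.5  0.5] op 0.0471 grip 0.0
```

View pics/c3.png

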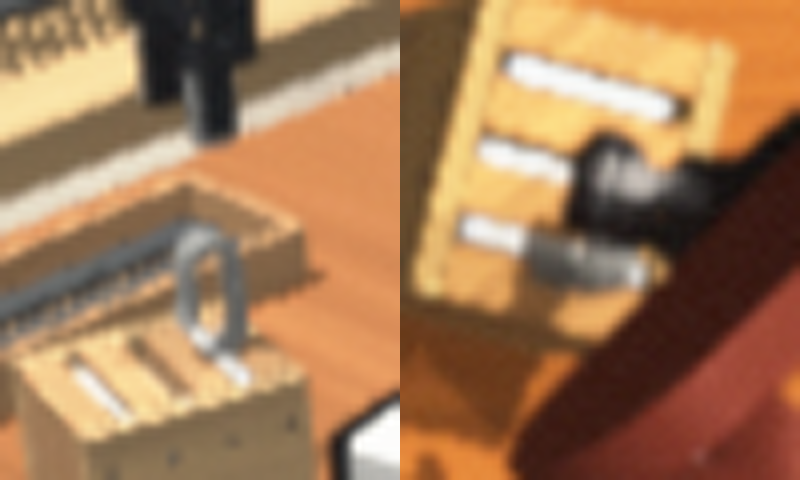

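The scene crop has the open fingers straight above the hook arch (crop 205,235), and the front slot is clear of them. Next: descend, grip and lift.

```bash
python3 -m jog '[[0,0,0,0,0,0.7,0.1],[0,0,0,0,0,0.7,0.1],[0,0,0,0,0,0.7,0.1],[0,0,0,0,0,0.5,0.1],[0,0,0,0,0,0.2,0.1]]' && python3 -m jog '[[0,0,0,0,0,0,-0.3],[0,0,0,0,0,0,-0.5],[0,0,0,0,0,0,-0.65],[0,0,0,0,0,0,-1],[0,0,0,0,0,0,-1]]' 50 && python3 -m jog '[[0,0,0,0,0,0,-1],[0,0,0,0,0,0,-1],[0,0,0,0,0,-0.15,-1],[0,0,0,0,0,-0.3,-1]]'
```

```text
t: 3.2
tool_pos: [0.4364, -0.3667, 0.1454]
tool_rot: [-3.112, 0.418, 0.003]
contact_force: [0.3, 0.1, 0.4]
opening: 0.0471
grip_force: 0.0
t: 3.82
tool_pos: [0.4375, -0.3678, 0.1485]
tool_rot: [3.112, -0.418, 0.003]
contact_force: [1.3, 0.6, 4.5]
opening: 0.015
grip_force: 49.3
t: 4.32
tool_pos: [0.4364, -0.3666, 0.1595]
tool_rot: [-3.112, 0.418, 0.003]
contact_force: [0.4, 0.6, -3.2]
opening: 0.015
grip_force: 49.1
```

```bash
python3 -m jog '[[0,0,0,0,0,-0.5,-1],[0,0,0,0,0,-0.5,-1],[0,0,0,0,0,-0.7,-1],[0,0,0,0,0,-0.7,-1],[0,0,0,0,0,-0.7,-1]]' && python3 -m jog '[[0,0,0,0,0,-0.7,-1],[0,0,0,0,0,-0.5,-1],[0,0,0,0,0,0,-1],[0,0,0,0,0,0,-1]]'
python3 - <<'E'
from go import *
from station import viewer
rel([.4563,-.1363,.285],.013,0,1)
print(status.get_obs()["wrist_torque"])
a=[]
for n in("scene","top"):
    d=viewer.get_image(n);np.save(f"pics/{n}2.npy",d,allow_pickle=True)
    u,v=proj(d,[.4367,-.3668,.23])[0].astype(int)
    a.append(crop(d,u-25,v-30,50,60,8))
cv2.imwrite("pics/c4.png",np.hstack(a))
E
```

```text
t: 4.95
tool_pos: [0.437, -0.3674, 0.2559]
tool_rot: [3.113, -0.418, 0.001]
contact_force: [0.2, -0.8, -1.9]
opening: 0.0153
grip_force: 49.1
t: 5.45
tool_pos: [0.4366, -0.367, 0.2888]
tool_rot: [-3.113, 0.418, 0.002]
contact_force: [0.8, 0.8, -2.8]
opening: 0.0147
grip_force: 49.1
t 5.45 pos [ 0.4366 -0.367   0.2888] turn/5deg [-0.01  0.01 -3.21] shift/30mm after turn [ 0.76 -7.68  0.13] before turn [-1.4  -7.59  0.14] F [ 0.8  0.8 -2.8] op 0.0147 grip 49.1
[-0.00323252  0.04076591 -0.01543093]
```

View pics/c4.png

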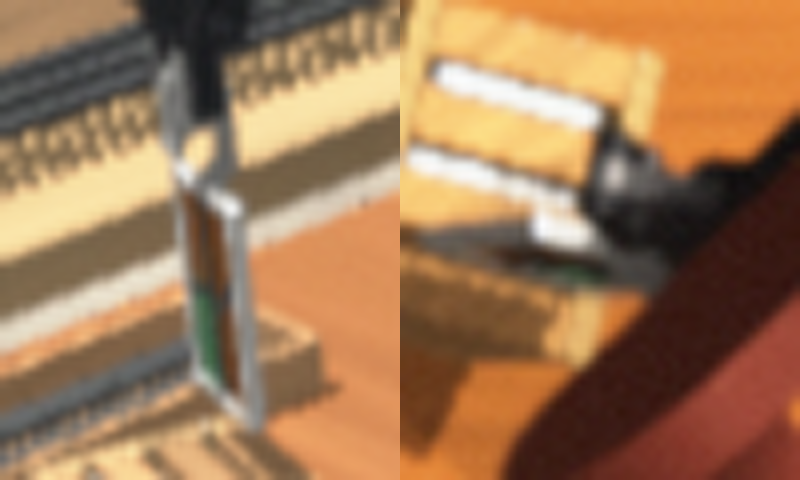

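The panel hangs upright from the hook, its frame corners at about (180,175), (240,205) and (260,425) in the crop. I'll carry it to the block.

```bash
python3 -m jog '[[0,0,-0.8,0,0,0,-1],[0,0,-0.8,0,0,0,-1],[0,0,-0.8,0,0,0,-1],[0,0,-0.8,0,0,0,-1],[0,0,0,0.05,-0.5,0,-1]]' && python3 -m jog '[[0,0,0,0.08,-0.8,0,-1],[0,0,0,0.09,-0.9,0,-1],[0,0,0,0.09,-0.9,0,-1],[0,0,0,0.09,-0.9,0,-1],[0,0,0,0.09,-0.9,0,-1]]' && python3 -m jog '[[0,0,0,0.09,-0.9,0,-1],[0,0,0,0.09,-0.9,0,-1],[0,0,0,0.07,-0.7,0,-1],[0,0,0,0.03,-0.28,0,-1],[0,0,0,0,0,0,-1]]' && python3 -m jog '[[0,0,0,0,0,0.6,-1],[0,0,0,0,0,0.8,-1],[0,0,0,0,0,0.8,-1],[0,0,0,0,0,0.6,-1],[0,0,0,0,0,0.3,-1]]' && python3 -m jog '[[0,0,0,0,0,0,-1],[0,0,0,0,0,0,-1],[0,0,0,0,0,0,-1]]'
python3 - <<'E'
from go import *
from station import viewer
rel([.4563,-.1363,.1495],.013,0,1)
a=[]
for n in("scene","top"):
    d=viewer.get_image(n);np.save(f"pics/{n}3.npy",d,allow_pickle=True)
    u,v=proj(d,[.4563,-.1363,.1])[0].astype(int)
    a.append(crop(d,u-25,v-30,50,60,8))
cv2.imwrite("pics/c5.png",np.hstack(a))
E
```

```text
t: 6.18
tool_pos: [0.4378, -0.352, 0.2886]
tool_rot: [-3.14, -0.016, 0.002]
contact_force: [0.1, -0.2, -1.7]
opening: 0.0147
grip_force: 49.2
t: 6.8
tool_pos: [0.4496, -0.2176, 0.2897]
tool_rot: [-3.141, -0.019, -0.0]
contact_force: [0.6, -0.6, -2.3]
opening: 0.0148
grip_force: 49.2
t: 7.42
tool_pos: [0.4571, -0.1358, 0.2898]
tool_rot: [3.141, 0.021, 0.0]
contact_force: [-0.1, -0.2, -1.3]
opening: 0.0151
grip_force: 49.2
t: 8.05
tool_pos: [0.4564, -0.1367, 0.1948]
tool_rot: [-3.14, -0.018, 0.004]
contact_force: [0.4, -0.6, -1.5]
opening: 0.015
grip_force: 49.1
t: 8.43
tool_pos: [0.4578, -0.1369, 0.1979]
tool_rot: [3.141, 0.019, 0.003]
contact_force: [0.7, -1.0, -2.1]
opening: 0.0149
grip_force: 49.1
t 8.43 pos [ 0.4578 -0.1369  0.1979] turn/5deg [ 0.01 -0.02 -0.01] shift/30mm after turn [-0.05 -0.02  1.61] before turn [-0.05 -0.02  1.61] F [ 0.7 -1.  -2.1] op 0.0149 grip 49.1
```

View pics/c5.png

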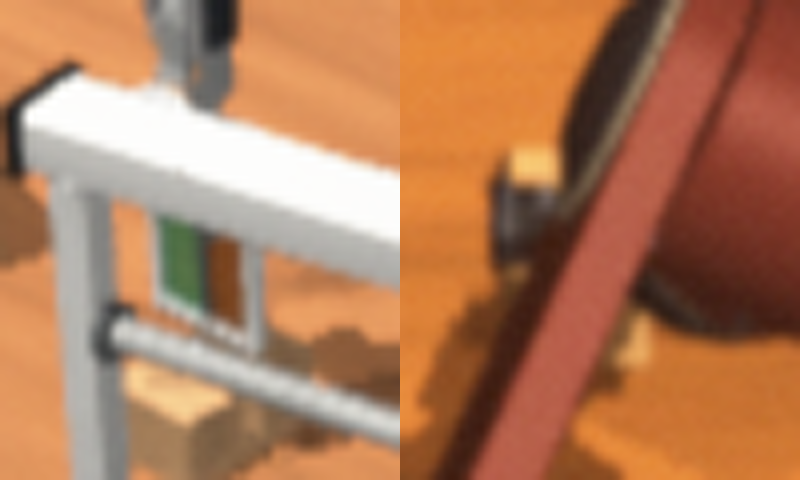

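The crop shows the panel upright above the block (block at crop 190,400), its lower rear corners at about (160,300) and (257,350). I'll check these against the prediction, then lower gently.

```bash
python3 - <<'E'
from h import *
d=load("scene3");u,v=proj(d,[.4563,-.1363,.1])[0].astype(int)
for dx in(-.003,0,.003):
    q=proj(d,pose(.4568+dx,-.1367,.013,[[.004,-.032,.0575],[.004,.032,.0575]])); print(dx,(q-[u-25,v-30]+.5)*8)
E
python3 -m jog '[[0,0,0,-0.02,0,0.3,-1],[0,0,0,-0.02,0,0.3,-1],[0,0,0,0,0,0.3,-1],[0,0,0,0,0,0.2,-1],[0,0,0,0,0,0,-1]]'
```

```text
-0.003 [[155.54893697 302.45186976]
 [259.98336629 355.45519933]]
0 [[150.68429318 305.22993811]
 [255.13608208 358.37188873]]
0.003 [[145.80711365 308.01516529]
 [250.27599743 361.29628037]]
t: 9.15
tool_pos: [0.4559, -0.1364, 0.1629]
tool_rot: [-3.141, -0.019, 0.001]
contact_force: [1.9, 0.0, -2.7]
opening: 0.0149
grip_force: 49.8
```

```bash
python3 -m jog '[[0,0,0,0,0,0.15,-1],[0,0,0,0,0,0.1,-1],[0,0,0,0,0,0,-1]]'; python3 -m jog '[[0,0,0,0,0,0.08,-1],[0,0,0,0,0,0,-1]]';python3 -m jog '[[0,0,0,0,0,0.06,-1],[0,0,0,0,0,0,-1]]'
```

```text
t: 9.52
tool_pos: [0.456, -0.1366, 0.156]
tool_rot: [-3.141, -0.019, 0.0]
contact_force: [2.0, -0.5, -3.2]
opening: 0.015
grip_force: 49.8
t: 9.78
tool_pos: [0.456, -0.1366, 0.1538]
tool_rot: [3.142, 0.019, -0.0]
contact_force: [1.1, -0.5, -1.8]
opening: 0.0149
grip_force: 49.8
t: 10.02
tool_pos: [0.456, -0.1366, 0.152]
tool_rot: [3.141, 0.019, 0.0]
contact_force: [1.2, 0.0, -0.8]
opening: 0.0151
grip_force: 49.9
```

```bash
python3 -m jog '[[0,0,0,0.03,0,0.03,-1],[0,0,0,0,0,0,-1]]'; python3 -m jog '[[0,0,0,0,0,0.03,-1],[0,0,0,0,0,0,-1]]';python3 -m jog '[[0,0,0,0,0,0.03,-1],[0,0,0,0,0,0,-1]]'
```

```text
t: 10.28
tool_pos: [0.4566, -0.1366, 0.1509]
tool_rot: [-3.141, -0.019, 0.001]
contact_force: [0.0, -1.1, -2.7]
opening: 0.0146
grip_force: 49.8
t: 10.52
tool_pos: [0.4569, -0.1366, 0.1506]
tool_rot: [-3.141, -0.019, 0.0]
contact_force: [-0.1, 1.0, 0.2]
opening: 0.0154
grip_force: 50.0
t: 10.78
tool_pos: [0.4573, -0.1367, 0.1505]
tool_rot: [3.141, 0.019, 0.001]
contact_force: [-1.0, 1.8, 5.2]
opening: 0.015
grip_force: 50.4
```

```bash
python3 -m jog '[[0,0,0,0,0,-0.02,-1],[0,0,0,0,0,0,-0.6],[0,0,0,0,0,0,-0.4],[0,0,0,0,0,0,-0.1],[0,0,0,0,0,0,0.1]]' 20 && python3 -m jog '[[0,0,0,0,0,0,0.1],[0,0,0,0,0,-0.4,0.1],[0,0,0,0,0,-0.8,0.1],[0,0,0,0,0,-0.9,0.1],[0,0,0,0,0,-0.9,0.1]]'
python3 - <<'E'
from go import *
from station import viewer
rel([.456,-.136,.1495],.013,0,1)
o=status.get_obs();print(o["q"])
a=[]
for n in("scene","top"):
    d=viewer.get_image(n);np.save(f"pics/{n}4.npy",d,allow_pickle=True)
    u,v=proj(d,[.4563,-.1363,.1])[0].astype(int)
    a.append(crop(d,u-25,v-30,50,60,8))
cv2.imwrite("pics/c6.png",np.hstack(a))
E
```

```text
t: 11.4
tool_pos: [0.4568, -0.1366, 0.1498]
tool_rot: [-3.141, -0.019, 0.001]
contact_force: [0.2, -0.6, -0.0]
opening: 0.0467
grip_force: 0.0
t: 12.02
tool_pos: [0.457, -0.1367, 0.2419]
tool_rot: [3.141, 0.019, 0.002]
contact_force: [-0.9, -0.3, 1.1]
opening: 0.0469
grip_force: 0.0
t 12.03 pos [ 0.457  -0.1367  0.2419] turn/5deg [ 0.01 -0.01 -0.01] shift/30mm after turn [-0.03 -0.02  3.08] before turn [-0.04 -0.02  3.08] F [-0.9 -0.3  1.1] op 0.0469 grip 0.0
[-4.46753688e-01 -3.20678028e-01  1.93358037e+00 -1.03856835e-05
  1.52761130e+00  1.11191529e+00]
```

```bash
python3 - <<'E'
from go import *
rel([.456,-.136,.2419],.013,np.radians(35),1)
E
python3 -m jog '[[0,0,0,-0.5,0,-0.3,1],[0,0,0,-0.5,0,-0.3,1],[0,-1,0,0,0,0,1],[0,-1,0,0,0,0,1]]'
python3 - <<'E'
from go import *
print(status.get_obs()["q"])
rel([.456,-.136,.2419],.013,np.radians(35),1)
E
```

```text
t 12.12 pos [ 0.4588 -0.1375  0.2448] turn/5deg [0.04 6.92 0.  ] shift/30mm after turn [-0.13 -0.05  0.02] before turn [-0.09 -0.05  0.09] F [ 0.5 -0.4 -0.1] op 0.0471 grip 0.0
t: 12.62
tool_pos: [0.4264, -0.137, 0.2578]
tool_rot: [3.128, 0.018, -0.277]
contact_force: [0.6, -0.4, -0.2]
opening: 0.0856
grip_force: 0.0
[-0.42977259 -0.27879942  1.88138804 -0.07609856  1.6988036   1.12576962]
t 12.62 pos [ 0.4264 -0.137   0.2578] turn/5deg [ 0.01  9.03 -0.02] shift/30mm after turn [ 0.5  -0.02  1.  ] before turn [ 1.06 -0.02  0.35] F [ 0.6 -0.4 -0.2] op 0.0856 grip 0.0
```

```bash
cat > kin.py <<'E'
import numpy as np
from scipy.optimize import least_squares
from scipy.spatial.transform import Rotation as R
D=[([-1.285,.0534,1.6143],[.24597,-.57388,.23004],[-3.0754,-.6311,.0002]),([-.44675,-.32068,1.93358],[.457,-.1367,.2419],[3.141,.019,.002]),([-.42977,-.2788,1.88139],[.4264,-.137,.2578],[3.128,.018,-.277])]
def res(p):
    h,L1,L2,d=p; o=[]
    for q,t,r in D:
        w=np.array(t)-d*R.from_rotvec(r).apply([0,0,1]); o+=[L1*np.sin(q[1])+L2*np.sin(q[1]+q[2])-np.hypot(w[0],w[1]), h+L1*np.cos(q[1])+L2*np.cos(q[1]+q[2])-w[2]]
    return o
s=least_squares(res,[.2,.4,.55,.25])
if __name__=="__main__":
    print(s.x,np.round(s.fun,4)); h,L1,L2,d=s.x
    lo=np.sqrt(L1**2+L2**2+2*L1*L2*np.cos(2.58)); print("min wrist dist",lo)
    for zg in(.04,.05,.06):
      for p in(25,30,35,40,45):
        a=np.radians(p); w=np.array([.456,-.137,.01+zg])-(d-.021)*np.array([np.sin(a),0,-np.cos(a)]); print(zg,p,np.round(np.linalg.norm(w-[0,0,h]),3))
E
python3 kin.py
```

```text
[0.15016558 0.40893707 0.60599581 0.27038467] [ 0.     -0.0005 -0.0001  0.0005  0.      0.0001]
min wrist dist 0.3390526013389697
0.04 25 0.397
0.04 30 0.377
0.04 35 0.357
0.04 40 0.338
0.04 45 0.321
0.05 25 0.4
0.05 30 0.38
0.05 35 0.36
0.05 40 0.341
0.05 45 0.323
0.06 25 0.404
0.06 30 0.383
0.06 35 0.363
0.06 40 0.344
0.06 45 0.326
```

```bash
cat > ik.py <<'E'
from kin import s
import numpy as np
from scipy.spatial.transform import Rotation as R
h,L1,L2,d=s.x
LO=np.array([-3.01,-1.01,.06,-1.02,.09,-3.14]);HI=np.array([3.01,2.22,2.58,4.17,2.62,3.14])
def tool(yaw,p,flip):
    z=np.array([np.sin(p)*np.cos(yaw),np.sin(p)*np.sin(yaw),-np.cos(p)]); y=np.array([-np.sin(yaw),np.cos(yaw),0])*(-1 if flip else 1)
    return np.column_stack([np.cross(y,z),y,z])
def ik(P,G):
    w=np.array(P)-d*G[:,2]; r=np.hypot(w[0],w[1]); z=w[2]-h; D=np.hypot(r,z)
    c=(D*D-L1**2-L2**2)/(2*L1*L2); q1=np.arctan2(w[1],w[0]); q3=np.arccos(np.clip(c,-1,1))
    q2=np.arctan2(r,z)-np.arctan2(L2*np.sin(q3),L1+L2*np.cos(q3))
    M=(R.from_euler('z',q1)*R.from_euler('y',q2+q3)).as_matrix().T@G
    q4,q5,g=R.from_matrix(M).as_euler('ZYZ')
    if q4<-1.02: q4+=2*np.pi
    q6=(g-np.pi/2+np.pi)%(2*np.pi)-np.pi
    q=np.array([q1,q2,q3,q4,q5,q6]); return q,np.minimum(q-LO,HI-q).min(),abs(c)<=1
E
python3 - <<'E'
from ik import *
print(ik([.4264,-.137,.2578],R.from_rotvec([3.128,.018,-.277]).as_matrix())[0])
c=lambda a:np.round(a,2)
for p in(45,50):
  a=np.radians(p); pp=lambda g,yaw,b=.013:np.array(g)+b*np.array([np.sin(a)*np.cos(yaw),np.sin(a)*np.sin(yaw),-np.cos(a)])
  for flip in(0,1):
    print("p",p,"flip",flip)
    y0=np.pi+.013
    for g in([.456,-.137,.05],[.456,-.137,.2]): print(" block",*[c(v) for v in ik(pp(g,y0),tool(y0,a,flip))])
    for dirn in(1,-1):
      for k in np.linspace(0,1,9):
        yw=y0+dirn*k*np.pi+(k*.174); print("  sw",dirn,*[c(v) for v in ik(pp([.5,.05,.25],yw),tool(yw,a,flip))])
    for x,y,z in((-.1,-.06,.161),(0,-.06,.161),(0,-.06,.126),(0,-.013,.126)):
      G=R.from_euler('z',.187).apply([x,y,0])+[.6265,.2653,z]; print(" stand",*[c(v) for v in ik(pp(G,.187),tool(.187,a,flip))])
E
```

```text
[-0.280197   -0.2788081   1.88151489 -0.05131468  1.70795979  1.27638097]
p 45 flip 0Traceback (most recent call last):
    return bound(*args, **kwds)
numpy._core._exceptions._UFuncOutputCastingError: Cannot cast ufunc 'multiply' output from dtype('float64') to dtype('bool') with casting rule 'same_kind'

During handling of the above exception, another exception occurred:

Traceback (most recent call last):
numpy._core._exceptions._UFuncOutputCastingError: Cannot cast ufunc 'multiply' output from dtype('float64') to dtype('bool') with casting rule 'same_kind'
```

```bash
sed -i 's/np.hypot(w\[0\],w\[1\]), h/np.sqrt(w[0]**2+w[1]**2-.0743**2), h/' kin.py; sed -i 's/r=np.hypot(w\[0\],w\[1\]); z/r=np.sqrt(w[0]**2+w[1]**2-.0743**2); z/; s/q1=np.arctan2(w\[1\],w\[0\]);/q1=np.arctan2(w[1],w[0])-np.arctan2(.0743,r);/; s/,abs(c)<=1/,float(c)/' ik.py
cat > plan.py <<'E'
from ik import *
import sys
print(ik([.4264,-.137,.2578],R.from_rotvec([3.128,.018,-.277]).as_matrix())[0], s.x, np.abs(s.fun).max(), "minD",np.sqrt(L1**2+L2**2+2*L1*L2*np.cos(2.58)))
c=lambda a:np.round(a,2)
for p in(45,50):
  a=np.radians(p); pp=lambda g,yaw,b=.013:np.array(g)+b*np.array([np.sin(a)*np.cos(yaw),np.sin(a)*np.sin(yaw),-np.cos(a)])
  for flip in(0,1):
    print("p",p,"flip",flip)
    print(" direct",*[c(v) for v in ik(pp([.456,-.137,.05],.013),tool(.013,a,flip))])
    y0=np.pi+.013
    for g in([.456,-.137,.05],[.456,-.137,.2]): print(" block",*[c(v) for v in ik(pp(g,y0),tool(y0,a,flip))])
    for dirn in(1,-1):
      for k in np.linspace(0,1,7):
        yw=y0+dirn*k*np.pi+(k*.174); print("  sw",dirn,*[c(v) for v in ik(pp([.5,.05,.25],yw),tool(yw,a,flip))])
    for x,y,z in((-.1,-.06,.161),(0,-.06,.161),(0,-.06,.126),(0,-.013,.126)):
      G=R.from_euler('z',.187).apply([x,y,0])+[.6265,.2653,z]; print(" stand",*[c(v) for v in ik(pp(G,.187),tool(.187,a,flip))])
E
python3 plan.py
```

```text
[-0.43143547 -0.27878722  1.88125566 -0.0762709   1.69854235  1.12417617] [0.14647401 0.41249361 0.60133382 0.27040701] 0.0003215906446281114 minD 0.3344495132819129
p 45 flip 0
 direct [-0.71 -0.66  2.64  0.82  0.7  -2.82] -0.06 -0.88
 block [-0.32  0.32  1.78 -0.24  1.79  1.28] 0.78 -0.21
 block [-0.32  0.17  1.69 -0.26  2.03  1.21] 0.59 -0.11
  sw 1 [-0.03  0.22  1.55 -0.04  2.16  1.52] 0.46 0.02
  sw 1 [ 0.11  0.19  1.58 -0.36  2.07  1.06] 0.55 -0.01
  sw 1 [ 0.23  0.06  1.72 -0.61  1.86  0.66] 0.41 -0.15
  sw 1 [ 0.31 -0.14  1.92 -0.76  1.57  0.29] 0.26 -0.34
  sw 1 [ 0.29 -0.41  2.14 -0.79  1.21 -0.15] 0.23 -0.54
  sw 1 [ 0.12 -0.68  2.31 -0.46  0.84 -0.89] 0.27 -0.67
  sw 1 [-0.18 -0.77  2.36  0.35  0.84 -2.08] 0.22 -0.71
  sw -1 [-0.03  0.22  1.55 -0.04  2.16  1.52] 0.46 0.02
  sw -1 [-0.16  0.17  1.61  0.26  2.11  1.94] 0.51 -0.03
  sw -1 [-0.29  0.04  1.74  0.51  1.97  2.31] 0.65 -0.17
  sw -1 [-0.39 -0.14  1.92  0.69  1.75  2.65] 0.49 -0.34
  sw -1 [-0.44 -0.38  2.12  0.79  1.48  3.  ] 0.14 -0.52
  sw -1 [-0.38 -0.63  2.28  0.74  1.16 -2.83] 0.3 -0.65
  sw -1 [-0.18 -0.77 
[... 3135 characters left out ...]
 0.78  2.34] 0.22 -0.71
  sw 1 [-0.2  -0.83  2.42  0.43  0.77  0.99] 0.16 -0.75
  sw -1 [-0.03  0.26  1.52 -0.04  2.23 -1.63] 0.39 0.05
  sw -1 [-0.17  0.21  1.59  0.29  2.17 -1.2 ] 0.45 -0.02
  sw -1 [-0.3   0.08  1.73  0.56  2.02 -0.84] 0.6 -0.16
  sw -1 [-0.41 -0.12  1.93  0.75  1.79 -0.52] 0.65 -0.35
  sw -1 [-0.47 -0.38  2.14  0.87  1.51 -0.19] 0.44 -0.54
  sw -1 [-0.42 -0.66  2.32  0.85  1.15  0.24] 0.26 -0.68
  sw -1 [-0.2  -0.83  2.42  0.43  0.77  0.99] 0.16 -0.75
 stand [ 0.21 -0.52  2.39 -0.05  0.4   1.64] 0.19 -0.73
 stand [ 0.21 -0.22  2.17 -0.05  0.32  1.63] 0.23 -0.56
 stand [ 0.21 -0.18  2.2  -0.07  0.25  1.65] 0.16 -0.59
 stand [ 0.31 -0.15  2.17 -0.36  0.27  1.99] 0.18 -0.56
```

The direct grasp from the robot's side would run q3 to its limit. So I'll turn the panel round in the groove, grip it from the far side and swing it round afterwards. First I'll check how it leans.

Run:
```python
from go import *
from station import viewer
a=[]
for n in("scene","top"):
    d=viewer.get_image(n);np.save(f"pics/{n}5.npy",d,allow_pickle=True)
    u,v=proj(d,[.4563,-.1363,.1])[0].astype(int)
    c=crop(d,u-25,v-30,50,60,8)
    for l,col in((-.12,(0,0,255)),(0,(0,255,0)),(.12,(255,0,0))):
        P=R.from_euler('y',l).apply(np.array([[.004,-.032,.11],[.004,.032,.11],[0,0,.17]]))
        for w in proj(d,pose(.4563,-.1366,.013,P)+[0,0,.01]): cv2.circle(c,tuple(int(k) for k in (w-[u-25,v-30]+.5)*8),3,col,-1)
    a.append(c)
cv2.imwrite("pics/c7.png",np.hstack(a))
```

```text
(no output)
```

View pics/c7.png

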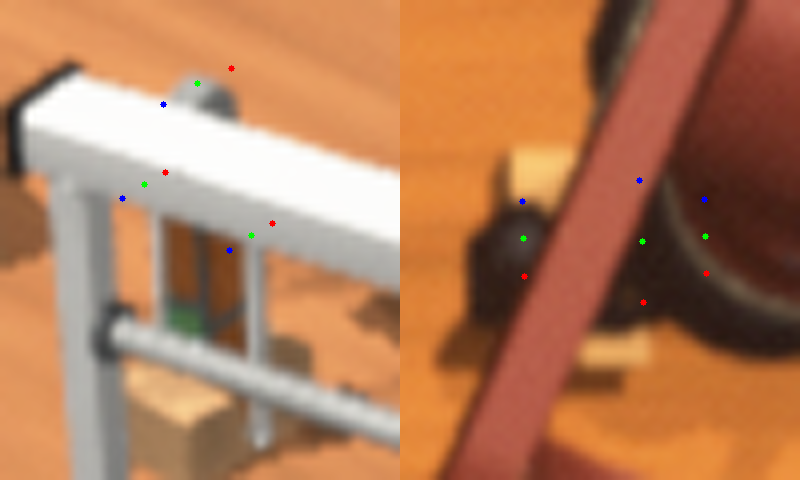

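The hook apex is at crop (200,76) in the scene view, almost on the upright mark (197,83), so the panel stands upright with a lean under about 0.02 rad. I'll regrip the hook, lift, and turn it half round.

```bash
python3 -m jog '[[0,1,0,0,0,0,0.1],[0,1,0,0,0,0,0.1],[0,0,0,0.5,0,0,0.1],[0,0,0,0.5,0,0,0.1]]'
python3 - <<'E'
from go import *
rel([.4558,-.1366,.150],.013,0,1)
E
```

```text
t: 13.22
tool_pos: [0.4567, -0.1366, 0.2577]
tool_rot: [3.141, 0.018, 0.002]
contact_force: [-0.6, -1.0, 0.5]
opening: 0.0473
grip_force: 0.0
t 13.22 pos [ 0.4567 -0.1366  0.2577] turn/5deg [ 0.   -0.02 -0.02] shift/30mm after turn [-0.03  0.    3.59] before turn [-0.03  0.    3.59] F [-0.6 -1.   0.5] op 0.0473 grip 0.0
```

```bash
python3 -m jog '[[0,0,0,-0.03,0,0.9,0.1],[0,0,0,0,0,0.9,0.1],[0,0,0,0,0,0.9,0.1],[0,0,0,0,0,0.6,0.1],[0,0,0,0,0,0.3,0.1]]' && python3 -m jog '[[0,0,0,0,0,0,-0.3],[0,0,0,0,0,0,-0.6],[0,0,0,0,0,0,-1],[0,0,0,0,0,0,-1],[0,0,0,0,0,0,-1]]' 50 && python3 -m jog '[[0,0,0,0,0,-0.2,-1],[0,0,0,0,0,-0.5,-1],[0,0,0,0,0,-0.6,-1],[0,0,0,0,0,-0.4,-1],[0,0,-1,0,0,0,-1]]'
```

```text
t: 13.85
tool_pos: [0.4554, -0.1364, 0.1488]
tool_rot: [-3.141, -0.019, 0.001]
contact_force: [-0.3, -0.3, 0.0]
opening: 0.047
grip_force: 0.0
t: 14.48
tool_pos: [0.4568, -0.1369, 0.1513]
tool_rot: [3.141, 0.019, 0.003]
contact_force: [0.1, 0.9, 5.3]
opening: 0.0149
grip_force: 49.3
t: 15.1
tool_pos: [0.4567, -0.1371, 0.2034]
tool_rot: [3.136, 0.16, 0.004]
contact_force: [-0.3, 0.2, -0.9]
opening: 0.0149
grip_force: 49.1
```

```bash
python3 -m jog '[[0,0,-1,0,0,0,-1],[0,0,-1,0,0,0,-1],[0,0,-1,0,0,0,-1],[0,0,-1,0,0,0,-1],[0,0,-1,0,0,0,-1]]' >/dev/null && python3 -m jog '[[0,0,-1,0,0,0,-1],[0,0,-1,0,0,0,-1],[0,0,-1,0,0,0,-1],[0,0,-1,0,0,0,-1],[0,0,-1,0,0,0,-1]]' >/dev/null && python3 -m jog '[[0,0,-1,0,0,0,-1],[0,0,-1,0,0,0,-1],[0,0,-1,0,0,0,-1],[0,0,-1,0,0,0,-1],[0,0,-1,0,0,0,-1]]' && python3 -m jog '[[0,0,-1,0,0,0,-1],[0,0,-1,0,0,0,-1],[0,0,-1,0,0,0,-1],[0,0,-1,0,0,0,-1],[0,0,-1,0,0,0,-1]]' >/dev/null && python3 -m jog '[[0,0,-1,0,0,0,-1],[0,0,-1,0,0,0,-1],[0,0,-1,0,0,0,-1],[0,0,-1,0,0,0,-1],[0,0,-1,0,0,0,-1]]' >/dev/null && python3 -m jog '[[0,0,-1,0,0,0,-1],[0,0,-1,0,0,0,-1],[0,0,-1,0,0,0,-1],[0,0,-1,0,0,0,-1],[0,0,-1,0,0,0,-1]]' && python3 -m jog '[[0,0,-1,0,0,0,-1],[0,0,-1,0,0,0,-1],[0,0,-1,0,0,0,-1],[0,0,-1,0,0,0,-1],[0,0,-1,0,0,0,-1]]'
python3 - <<'E'
from go import *
rel([.4568,-.1366,.150],.013+np.pi,0,1); print(status.get_obs()["q"])
E
```

```text
t: 16.98
tool_pos: [0.4559, -0.1367, 0.2017]
tool_rot: [-2.391, -2.037, 0.001]
contact_force: [-0.4, -0.0, -2.0]
opening: 0.015
grip_force: 49.0
t: 18.85
tool_pos: [0.4559, -0.1367, 0.2017]
tool_rot: [-0.657, -3.072, 0.0]
contact_force: [-1.2, 0.2, -2.2]
opening: 0.0148
grip_force: 49.0
t: 19.48
tool_pos: [0.4558, -0.1367, 0.2017]
tool_rot: [0.024, -3.141, 0.0]
contact_force: [0.8, -0.1, -1.9]
opening: 0.0147
grip_force: 49.0
t 19.48 pos [ 0.4558 -0.1367  0.2017] turn/5deg [-0.   -0.    0.02] shift/30mm after turn [-0.03  0.    1.72] before turn [-0.03  0.    1.72] F [ 0.8 -0.1 -1.9] op 0.0147 grip 49.0
[-4.47682550e-01 -2.97202150e-01  1.98212939e+00 -3.56215886e-04
  1.45690112e+00 -2.03347588e+00]
```

```bash
python3 -m jog '[[0,0,0,-0.03,0,0.4,-1],[0,0,0,0,0,0.4,-1],[0,0,0,0,0,0.3,-1],[0,0,0,0,0,0.2,-1],[0,0,0,0,0,0.1,-1]]';python3 -m jog '[[0,0,0,0,0,0.1,-1],[0,0,0,0,0,0.06,-1],[0,0,0,0,0,0,-1]]';python3 -m jog '[[0,0,0,0,0,0.04,-1],[0,0,0,0,0,0,-1]]';python3 -m jog '[[0,0,0,0,0,0.03,-1],[0,0,0,0,0,0,-1]]'
```

```text
t: 20.1
tool_pos: [0.4565, -0.1365, 0.1583]
tool_rot: [0.019, -3.14, -0.001]
contact_force: [-2.0, -0.3, -0.3]
opening: 0.015
grip_force: 49.6
t: 20.48
tool_pos: [0.4567, -0.1367, 0.154]
tool_rot: [0.019, -3.141, 0.0]
contact_force: [-1.9, 0.4, -1.6]
opening: 0.0153
grip_force: 49.5
t: 20.72
tool_pos: [0.4568, -0.1367, 0.153]
tool_rot: [0.019, -3.141, 0.0]
contact_force: [-2.5, -0.5, -0.6]
opening: 0.0149
grip_force: 49.6
t: 20.98
tool_pos: [0.4569, -0.1367, 0.1521]
tool_rot: [0.019, -3.141, 0.0]
contact_force: [-2.7, 0.1, -1.6]
opening: 0.0151
grip_force: 49.6
```

```bash
python3 -m jog '[[0,0,0,0.04,0,0.03,-1],[0,0,0,0,0,0.02,-1],[0,0,0,0,0,0,-1]]';python3 -m jog '[[0,0,0,0,0,0.03,-1],[0,0,0,0,0,0,-1]]'; python3 -m jog '[[0,0,0,0,0,0.02,-1],[0,0,0,0,0,0,-1]]'
```

```text
t: 21.35
tool_pos: [0.4563, -0.1368, 0.1514]
tool_rot: [-0.019, 3.14, -0.001]
contact_force: [-1.6, -0.7, 3.6]
opening: 0.0149
grip_force: 50.0
t: 21.6
tool_pos: [0.4565, -0.1369, 0.1513]
tool_rot: [-0.019, 3.14, -0.001]
contact_force: [-3.4, 1.0, 6.3]
opening: 0.0151
grip_force: 50.6
t: 21.85
tool_pos: [0.4567, -0.137, 0.1513]
tool_rot: [-0.019, 3.139, -0.001]
contact_force: [-2.2, 0.9, 8.9]
opening: 0.0151
grip_force: 50.8
```

```bash
python3 -m jog '[[0,0,0,0,0,-0.05,-1],[0,0,0,0,0,0,-0.6],[0,0,0,0,0,0,-0.4],[0,0,0,0,0,0,-0.1],[0,0,0,0,0,0,0.1]]' 20 && python3 -m jog '[[0,0,0,0,0,0,0.1],[0,0,0,0,0,-0.4,0.1],[0,0,0,0,0,-0.9,0.1],[0,0,0,0,0,-1,0.1],[0,0,0,0,0,-1,0.1]]' && python3 -m jog '[[0,0.96,0,0,0,0,1],[0,0.96,0,0,0,0,1],[0,0.96,0,0,0,0,1],[0,0.96,0,0,0,0,1],[0,0.96,0,0,0,0,1]]' && python3 -m jog '[[0,0.96,0,0,0,0,1],[0,0.96,0,0,0,0,1],[0,0.96,0,0,0,0,1],[0,0.96,0,0,0,0,1],[0,0.96,0,0,0,0,1]]'
python3 - <<'E'
from go import *
rel([.532,-.137,.116],.013+np.pi,np.radians(48),1); print(status.get_obs()["q"])
rel([.4426,-.137,.036],.013+np.pi,np.radians(48),1)
E
```

```text
t: 22.48
tool_pos: [0.4557, -0.1366, 0.1504]
tool_rot: [0.019, -3.141, -0.0]
contact_force: [-0.2, -0.2, -0.3]
opening: 0.0466
grip_force: 0.0
t: 23.1
tool_pos: [0.4558, -0.1367, 0.2516]
tool_rot: [-0.019, 3.141, -0.001]
contact_force: [0.5, -0.1, 0.4]
opening: 0.0471
grip_force: 0.0
t: 23.72
tool_pos: [0.4562, -0.1367, 0.2508]
tool_rot: [0.016, -2.722, 0.004]
contact_force: [-0.4, 0.5, -0.2]
opening: 0.0853
grip_force: 0.0
t: 24.35
tool_pos: [0.4563, -0.1367, 0.2506]
tool_rot: [0.014, -2.303, 0.007]
contact_force: [0.2, 0.3, -0.1]
opening: 0.0854
grip_force: 0.0
t 24.35 pos [ 0.4563 -0.1367  0.2506] turn/5deg [ 0.   -0.01 -0.01] shift/30mm after turn [-5.02 -0.04  1.13] before turn [-5.02 -0.04  1.12] F [ 0.2  0.3 -0.1] op 0.0854 grip 0.0
[-0.30899256  0.22534193  1.54769853 -0.28695138  2.16169121 -1.95203491]
t 24.35 pos [ 0.4563 -0.1367  0.2506] turn/5deg [ 0.   -0.01 -0.01] shift/30mm after turn [-5.01 -0.    5.12] before turn [-5.01  0.    5.12] F [ 0.2  0.3 -0.1] op 0.0854 grip 0.0
```

```bash
python3 -m jog '[[0,0,0,-1,0,0,1],[0,0,0,-1,0,0,1],[0,0,0,-1,0,0,1],[0,0,0,-1,0,0,1],[0,0,0,-1,0,0.5,1]]' && python3 -m jog '[[0,0,0,0,0,0.9,1],[0,0,0,0,0,0.9,1],[0,0,0,0,0,0.9,1],[0,0,0,0,0,0.7,1],[0,0,0,0,0,0.5,1]]' && python3 -m jog '[[0,0,0,0,0,0.4,1],[0,0,0,0,0,0.2,1],[0,0,0,0,0,0,1],[0,0,0,0,0,0,1]]'
python3 - <<'E'
from go import *
from station import viewer
rel([.4426,-.137,.036],.013+np.pi,np.radians(48),1)
a=[]
for n in("scene","top"):
    d=viewer.get_image(n);np.save(f"pics/{n}6.npy",d,allow_pickle=True)
    u,v=proj(d,[.4563,-.1363,.1])[0].astype(int)
    a.append(crop(d,u-25,v-30,50,60,8))
cv2.imwrite("pics/c8.png",np.hstack(a))
E
```

```text
t: 24.98
tool_pos: [0.547, -0.1358, 0.1288]
tool_rot: [0.014, -2.307, 0.007]
contact_force: [-0.1, -0.2, 0.6]
opening: 0.0853
grip_force: 0.0
t: 25.6
tool_pos: [0.4578, -0.1367, 0.0497]
tool_rot: [0.014, -2.304, 0.006]
contact_force: [0.0, -0.3, -0.7]
opening: 0.0856
grip_force: 0.0
t: 26.1
tool_pos: [0.4453, -0.1369, 0.0382]
tool_rot: [0.014, -2.305, 0.007]
contact_force: [0.2, -0.0, 0.4]
opening: 0.0854
grip_force: 0.0
t 26.1 pos [ 0.4453 -0.1369  0.0382] turn/5deg [ 0.    0.01 -0.01] shift/30mm after turn [ 0.01 -0.    0.12] before turn [ 0.01 -0.    0.12] F [ 0.2 -0.   0.4] op 0.0854 grip 0.0
```

View pics/c8.png

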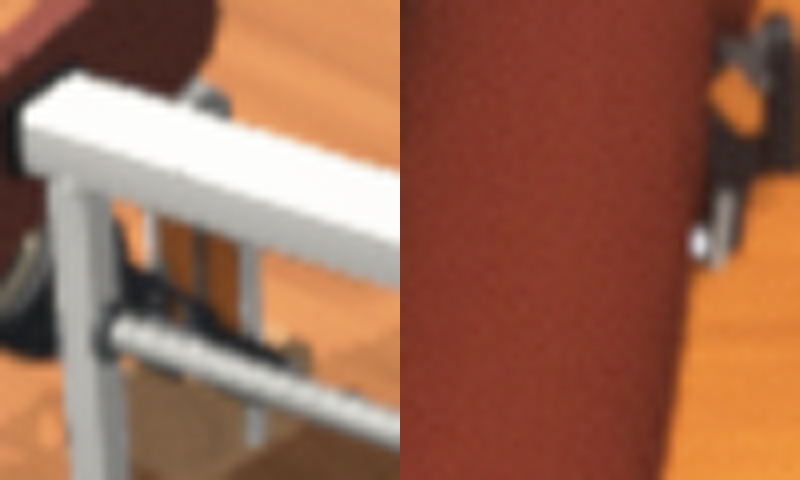

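The near finger lies beside the frame edge (frame at crop 698,240, finger at 725,230) and the hook is free. I'll go in the last 3 mm, grip and lift.

```bash
python3 -m jog '[[0,0,0,0,0,0.1,1],[0,0,0,0,0,0,0.8],[0,0,0,0,0,0,0.65],[0,0,0,0,0,0,0.55],[0,0,0,0,0,0,0.4]]' 80 && python3 -m jog '[[0,0,0,0,0,0,0],[0,0,0,0,0,0,0],[0,0,0,0,0,0,0]]'
python3 - <<'E'
from go import *
rel([.4563,-.137,.20],.013+np.pi,np.radians(48),1)
E
```

```text
t: 26.82
tool_pos: [0.4428, -0.137, 0.0362]
tool_rot: [0.014, -2.304, 0.007]
contact_force: [0.5, -0.5, 1.8]
opening: 0.0623
grip_force: 86.9
t: 27.2
tool_pos: [0.4427, -0.137, 0.0362]
tool_rot: [0.014, -2.304, 0.007]
contact_force: [0.3, -0.7, 3.4]
opening: 0.0623
grip_force: 87.1
t 27.2 pos [ 0.4427 -0.137   0.0362] turn/5deg [ 0.    0.01 -0.01] shift/30mm after turn [ 3.75 -0.01 -3.99] before turn [ 3.75 -0.01 -3.99] F [ 0.3 -0.7  3.4] op 0.0623 grip 87.1
```

```bash
python3 - <<'E'
from ik import *
a=np.radians(48);c=lambda v:np.round(v,2)
y0=np.pi+.013
for k in range(0,20,3): print("A",k,*[c(v) for v in ik([.4427,-.137,.186],tool(y0-np.radians(5)*k,a,1))])
for k in range(18,35,4): print("B",k,*[c(v) for v in ik([.5,.03,.22],tool(y0-np.radians(5)*k,a,1))])
print(y0-np.radians(5)*34)
S=lambda x,y,z:R.from_euler('z',.187).apply([x,y,0])+[.6265,.2653,z]
for x,y,z in((-.12,-.07,.15),(-.1,-.07,.147),(0,-.07,.147),(0,-.07,.11),(0,-.013,.11)): print("S",*[c(v) for v in ik(S(x,y,z),tool(.187,a,1))])
E
python3 -m jog '[[0,0,0,0.3,0,-0.27,0],[0,0,0,0.74,0,-0.67,0],[0,0,0,0.74,0,-0.67,0],[0,0,0,0.74,0,-0.67,0],[0,0,0,0.74,0,-0.67,0]]' && python3 -m jog '[[0,0,0,0.44,0,-0.4,0],[0,0,0,0,0,0,0]]'
```

```text
A 0 [-0.32  0.2   1.68 -0.28  2.05 -1.93] 0.57 -0.11
A 3 [-0.4   0.21  1.67 -0.13  2.09 -1.73] 0.53 -0.1
A 6 [-0.48  0.21  1.67  0.03  2.1  -1.53] 0.52 -0.1
A 9 [-0.56  0.18  1.71  0.18  2.08 -1.34] 0.54 -0.14
A 12 [-0.64  0.13  1.76  0.33  2.03 -1.15] 0.59 -0.19
A 15 [-0.71  0.05  1.84  0.46  1.95 -0.97] 0.67 -0.27
A 18 [-0.78 -0.04  1.93  0.57  1.86 -0.8 ] 0.65 -0.36
B 18 [-0.47 -0.14  1.97  0.73  1.73 -0.52] 0.61 -0.38
B 22 [-0.51 -0.32  2.12  0.82  1.55 -0.29] 0.46 -0.52
B 26 [-0.51 -0.52  2.27  0.85  1.33 -0.02] 0.31 -0.64
B 30 [-0.44 -0.72  2.38  0.78  1.08  0.35] 0.2 -0.73
B 34 [-0.27 -0.84  2.45  0.47  0.81  0.91] 0.13 -0.77
0.1875329251994331
S [ 0.19 -0.61  2.44  0.    0.48  1.57] 0.14 -0.76
S [ 0.19 -0.54  2.4   0.    0.44  1.57] 0.18 -0.74
S [ 0.19 -0.23  2.18  0.    0.36  1.57] 0.27 -0.57
S [ 0.19 -0.19  2.21  0.    0.28  1.57] 0.19 -0.6
S [ 0.31 -0.16  2.18 -0.31  0.3   1.95] 0.21 -0.57
t: 27.82
tool_pos: [0.4422, -0.1365, 0.1682]
tool_rot: [0.014, -2.303, 0.005]
contact_force: [-0.6, 0.4, -2.0]
opening: 0.0621
grip_force: 87.2
t: 28.08
tool_pos: [0.4433, -0.1369, 0.1863]
tool_rot: [0.014, -2.307, 0.007]
contact_force: [0.1, 0.0, -2.4]
opening: 0.0627
grip_force: 87.2
```

```bash
python3 -m jog '[[-0.743,0,0.669,0,0,0,0],[-0.743,0,0.669,0,0,0,0],[-0.743,0,0.669,0,0,0,0],[-0.743,0,0.669,0,0,0,0],[-0.743,0,0.669,0,0,0,0]]'
python3 - <<'E'
from go import *
rel([.4427,-.137,.186],.013+np.pi-np.radians(90),np.radians(48),1)
E
```

```text
t: 28.7
tool_pos: [0.4421, -0.1365, 0.1836]
tool_rot: [-0.49, -2.258, -0.219]
contact_force: [-0.7, 0.4, -2.1]
opening: 0.0621
grip_force: 87.2
t 28.7 pos [ 0.4421 -0.1365  0.1836] turn/5deg [-9.64 -0.03  8.66] shift/30mm after turn [ 0.05  0.02 -0.07] before turn [ 0.04 -0.01 -0.07] F [-0.7  0.4 -2.1] op 0.0621 grip 87.2
```

Sign right; I'll complete the first half of the swing.

```bash
python3 -m jog '[[-0.743,0,0.669,0,0,0,0],[-0.743,0,0.669,0,0,0,0],[-0.743,0,0.669,0,0,0,0],[-0.743,0,0.669,0,0,0,0],[-0.743,0,0.669,0,0,0,0]]' >/dev/null && python3 -m jog '[[-0.743,0,0.669,0,0,0,0],[-0.743,0,0.669,0,0,0,0],[-0.743,0,0.669,0,0,0,0],[-0.743,0,0.669,0,0,0,0],[-0.743,0,0.669,0,0,0,0]]'  && python3 -m jog '[[-0.743,0,0.669,0,0,0,0],[-0.743,0,0.669,0,0,0,0],[-0.743,0,0.669,0,0,0,0],[0,0,0,0,0,0,0]]'
python3 - <<'E'
from go import *
rel([.5,.0,.2],.013+np.pi-np.radians(90),np.radians(48),1)
E
```

```text
t: 29.95
tool_pos: [0.4421, -0.1364, 0.1837]
tool_rot: [-1.45, -1.905, -0.645]
contact_force: [-0.6, 0.5, -1.2]
opening: 0.0622
grip_force: 87.2
t: 30.45
tool_pos: [0.4416, -0.1363, 0.184]
tool_rot: [-1.713, -1.732, -0.762]
contact_force: [-0.1, -0.4, -1.7]
opening: 0.0627
grip_force: 87.3
t 30.45 pos [ 0.4416 -0.1363  0.184 ] turn/5deg [-0.01 -0.02 -0.03] shift/30mm after turn [3.42 2.01 3.  ] before turn [3.42 2.   3.  ] F [-0.1 -0.4 -1.7] op 0.0627 grip 87.3
```

```bash
python3 -m jog '[[0,0,0,0.6,0.35,0.53,0],[0,0,0,0.85,0.5,0.75,0],[0,0,0,0.85,0.5,0.75,0],[0,0,0,0.85,0.5,0.75,0],[0,0,0,0.27,0.15,0.22,0]]' && python3 -m jog '[[-0.743,0,0.669,0,0,0,0],[-0.743,0,0.669,0,0,0,0],[-0.743,0,0.669,0,0,0,0],[-0.743,0,0.669,0,0,0,0],[-0.743,0,0.669,0,0,0,0]]' && python3 -m jog '[[-0.743,0,0.669,0,0,0,0],[-0.743,0,0.669,0,0,0,0],[-0.743,0,0.669,0,0,0,0],[-0.743,0,0.669,0,0,0,0],[-0.743,0,0.669,0,0,0,0]]'  && python3 -m jog '[[-0.743,0,0.669,0,0,0,0],[-0.743,0,0.669,0,0,0,0],[-0.743,0,0.669,0,0,0,0],[-0.743,0,0.669,0,0,0,0],[-0.743,0,0.669,0,0,0,0]]' && python3 -m jog '[[-0.743,0,0.669,0,0,0,0],[0,0,0,0,0,0,0]]'
python3 - <<'E'
from go import *
S=lambda x,y,z:R.from_euler('z',.187).apply([x,y,0])+[.6265,.2653,z]
print(status.get_obs()["q"])
rel(S(-.1,-.07,.145),.187,np.radians(48),1)
E
```

```text
t: 31.08
tool_pos: [0.501, 0.0013, 0.2008]
tool_rot: [-1.709, -1.736, -0.76]
contact_force: [-0.6, -0.4, -1.8]
opening: 0.0619
grip_force: 87.7
t: 31.7
tool_pos: [0.5007, -0.001, 0.2007]
tool_rot: [-2.124, -1.368, -0.943]
contact_force: [-0.7, -0.8, -1.2]
opening: 0.0625
grip_force: 87.8
t: 32.33
tool_pos: [0.5006, -0.0008, 0.2005]
tool_rot: [-2.475, -0.915, -1.099]
contact_force: [-0.0, -0.9, -1.7]
opening: 0.0621
grip_force: 87.7
t: 32.95
tool_pos: [0.5005, -0.0007, 0.2003]
tool_rot: [-2.749, -0.376, -1.22]
contact_force: [0.2, 0.4, -2.7]
opening: 0.0624
grip_force: 87.8
t: 33.2
tool_pos: [0.5005, 0.0005, 0.2005]
tool_rot: [-2.79, -0.267, -1.239]
contact_force: [0.2, -0.2, -1.8]
opening: 0.0621
grip_force: 87.8
[-0.38034323 -0.81646216  2.46376472  0.57333105  0.83173497  0.75334462]
t 33.2 pos [5.005e-01 5.000e-04 2.005e-01] turn/5deg [-0.03  0.02  0.03] shift/30mm after turn [ 0.25 -5.56  3.05] before turn [ 0.28 -5.55  3.06] F [ 0.2 -0.2 -1.8] op 0.0621 grip 87.8
```

```bash
python3 -m jog '[[0,0,0,0,-0.6,0.2,0],[0,0,0,0.03,-0.9,0.4,0],[0,0,0,0.03,-0.9,0.5,0],[0,0,0,0.04,-0.9,0.6,0],[0,0,0,0.05,-0.9,0.6,0]]' && python3 -m jog '[[0,0,0,0.05,-0.9,0.5,0],[0,0,0,0.05,-0.46,0.25,0],[0,0,0,0,0,0,0],[0,0,0,0,0,0,0]]'
python3 - <<'E'
from go import *
from fit import *
from station import viewer
S=lambda x,y,z:R.from_euler('z',.187).apply([x,y,0])+[.6265,.2653,z]
o=status.get_obs();T=R.from_rotvec(o["tool_rot"]); z=T.apply([0,0,1]);print("tool yaw,pitch",np.arctan2(z[1],z[0]),np.degrees(np.arccos(-z[2])))
rel(S(-.087,-.07,.1472),.187,np.radians(48),1)
h=np.array([np.cos(.187),np.sin(.187),0]); so=o["tool_pos"]-.0133*h-[0,0,.0262]; print("sample",so)
a=[]
for n in("scene","top"):
    d=viewer.get_image(n);np.save(f"pics/{n}7.npy",d,allow_pickle=True)
    u,v=proj(d,so+[0,0,.11])[0].astype(int)
    c=crop(d,u-25,v-30,50,60,8)
    pts=np.vstack([pose(so[0],so[1],.187,[[.004,-.032,.11],[.004,.032,.11],[.004,-.032,0],[.004,.032,0],[0,0,.17],[.015,0,.128]])+[0,0,so[2]],pose(.6265,.2653,.187,[[0,-.08,.24],[0,-.06,.24]])])
    for w in proj(d,pts): cv2.circle(c,tuple(int(k) for k in (w-[u-25,v-30]+.5)*8),3,(0,0,255),-1)
    a.append(c)
cv2.imwrite("pics/c9.png",np.hstack(a))
E
```

```text
t: 33.83
tool_pos: [0.5311, 0.1339, 0.1576]
tool_rot: [-2.792, -0.264, -1.239]
contact_force: [-0.1, -0.6, -1.7]
opening: 0.0624
grip_force: 87.8
t: 34.33
tool_pos: [0.5418, 0.1761, 0.1453]
tool_rot: [-2.792, -0.262, -1.24]
contact_force: [0.0, 0.5, -2.1]
opening: 0.0623
grip_force: 87.8
tool yaw,pitch 0.18634239782973586 47.90126537322683
t 34.33 pos [0.5418 0.1761 0.1453] turn/5deg [0.01 0.02 0.  ] shift/30mm after turn [ 0.33 -0.06  0.28] before turn [ 0.33 -0.06  0.28] F [ 0.   0.5 -2.1] op 0.0623 grip 87.8
sample [0.5287309  0.17367236 0.119146  ]
```

View pics/c9.png

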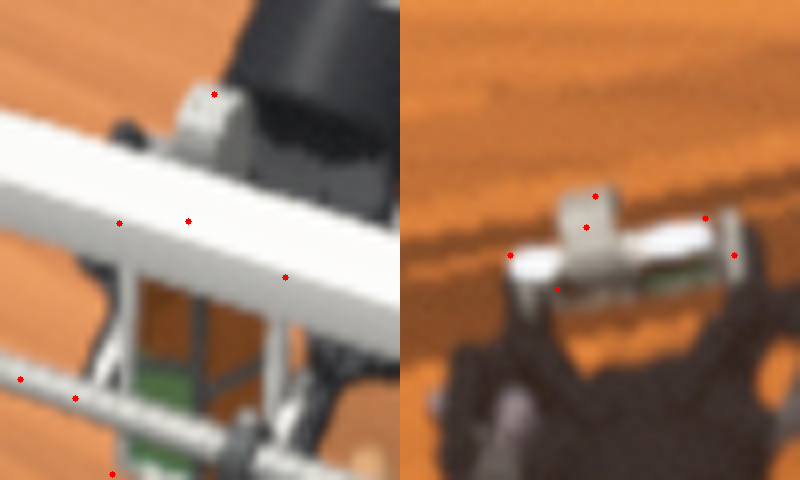

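The overlay matches: the hook-apex marks at (214,94) in the scene view and (587,227) in the top view lie on the hook. Next is the let-in, fast up to 30 mm short and then slowly.

```bash
python3 -m jog '[[0,0,0,0.33,-0.06,0.28,0],[0,0,0,0.3,0,0.33,0],[0,0,0,0.4,0,0.44,0],[0,0,0,0.4,0,0.44,0],[0,0,0,0.3,0,0.33,0]]' && python3 -m jog '[[0,0,0,0.1,0,0.11,0],[0,0,0,0,0,0,0],[0,0,0,0,0,0,0]]'
python3 - <<'E'
from go import *
S=lambda x,y,z:R.from_euler('z',.187).apply([x,y,0])+[.6265,.2653,z]
rel(S(.0133,-.07,.1472),.187,np.radians(48),1)
E
```

```text
t: 35.05
tool_pos: [0.6163, 0.1918, 0.1485]
tool_rot: [-2.791, -0.26, -1.243]
contact_force: [-0.8, 0.1, -1.4]
opening: 0.0624
grip_force: 87.8
t: 35.42
tool_pos: [0.6194, 0.1933, 0.1477]
tool_rot: [-2.791, -0.262, -1.242]
contact_force: [-0.6, -0.4, -2.0]
opening: 0.0624
grip_force: 87.8
t 35.42 pos [0.6194 0.1933 0.1477] turn/5deg [ 0.  0. -0.] shift/30mm after turn [0.74 0.02 0.85] before turn [0.74 0.02 0.85] F [-0.6 -0.4 -2. ] op 0.0624 grip 87.8
```

```bash
python3 -m jog '[[0,0,0,0.2,0,0.23,0],[0,0,0,0.15,0,0.17,0],[0,0,0,0.1,0,0.11,0]]' && python3 -m jog '[[0,0,0,0.1,0,0.11,0],[0,0,0,0.1,0,0.11,0],[0,0,0,0,0,0,0]]' && python3 -m jog '[[0,0,0,0.09,0,0.12,0],[0,0,0,0,0,0,0]]'
python3 - <<'E'
from go import *
S=lambda x,y,z:R.from_euler('z',.187).apply([x,y,0])+[.6265,.2653,z]
rel(S(.0133,-.07,.1472),.187,np.radians(48),1)
E
```

```text
t: 35.8
tool_pos: [0.6405, 0.1975, 0.1478]
tool_rot: [-2.79, -0.262, -1.242]
contact_force: [-0.2, -0.2, -0.9]
opening: 0.0617
grip_force: 87.9
t: 36.17
tool_pos: [0.6489, 0.1991, 0.1478]
tool_rot: [-2.79, -0.262, -1.242]
contact_force: [0.1, 0.0, -1.6]
opening: 0.0624
grip_force: 87.8
t: 36.42
tool_pos: [0.6524, 0.1998, 0.1461]
tool_rot: [-2.792, -0.262, -1.239]
contact_force: [-2.0, 0.4, -3.5]
opening: 0.0623
grip_force: 87.9
t 36.42 pos [0.6524 0.1998 0.1461] turn/5deg [-0.    0.03  0.  ] shift/30mm after turn [ 0.03  0.03 -0.02] before turn [ 0.03  0.03 -0.02] F [-2.   0.4 -3.5] op 0.0623 grip 87.9
```

```bash
python3 -m jog '[[0,0,0,-0.12,0,0.11,0],[0,0,0,-0.12,0,0.11,0],[0,0,0,0,0,0,0]]' && python3 -m jog '[[0,0,0,-0.12,0,0.11,0],[0,0,0,-0.12,0,0.11,0],[0,0,0,0,0,0,0]]'
```

```text
t: 36.8
tool_pos: [0.6529, 0.1998, 0.1369]
tool_rot: [-2.791, -0.262, -1.241]
contact_force: [-0.0, -0.4, -2.7]
opening: 0.0625
grip_force: 87.6
t: 37.17
tool_pos: [0.6528, 0.1998, 0.1268]
tool_rot: [-2.791, -0.262, -1.24]
contact_force: [0.4, 0.5, -1.0]
opening: 0.0624
grip_force: 87.6
```

```bash
python3 -m jog '[[0,0,0,-0.12,0,0.11,0],[0,0,0,-0.12,0,0.11,0],[0,0,0,-0.06,0,0.055,0],[0,0,0,0,0,0,0]]' && python3 -m jog '[[0,0,0,-0.05,0,0.045,0],[0,0,0,0,0,0,0]]' && python3 -m jog '[[0,0,0,-0.037,0,0.033,0],[0,0,0,0,0,0,0]]'&& python3 -m jog '[[0,0,0,-0.025,0,0.022,0],[0,0,0,0,0,0,0]]'
```

```text
t: 37.67
tool_pos: [0.6531, 0.1999, 0.115]
tool_rot: [-2.791, -0.262, -1.241]
contact_force: [0.0, -0.0, -1.2]
opening: 0.0626
grip_force: 87.6
t: 37.92
tool_pos: [0.6533, 0.1999, 0.1135]
tool_rot: [-2.79, -0.262, -1.242]
contact_force: [0.2, -0.1, -2.3]
opening: 0.0624
grip_force: 87.6
t: 38.17
tool_pos: [0.6532, 0.1999, 0.1119]
tool_rot: [-2.79, -0.262, -1.242]
contact_force: [0.7, -0.5, -1.9]
opening: 0.0625
grip_force: 87.6
t: 38.42
tool_pos: [0.6532, 0.1999, 0.111]
tool_rot: [-2.79, -0.262, -1.242]
contact_force: [-0.1, -0.5, -1.5]
opening: 0.0623
grip_force: 87.6
```

```bash
python3 -m jog '[[0,0,0,-0.037,0,0.033,0],[0,0,0,0,0,0,0]]' && python3 -m jog '[[0,0,0,-0.025,0,0.022,0],[0,0,0,0,0,0,0]]'&& python3 -m jog '[[0,0,0,-0.02,0,0.018,0],[0,0,0,0,0,0,0]]'&& python3 -m jog '[[0,0,0,-0.02,0,0.018,0],[0,0,0,0,0,0,0]]'
```

```text
t: 38.67
tool_pos: [0.6532, 0.1999, 0.1093]
tool_rot: [-2.791, -0.262, -1.242]
contact_force: [0.2, -0.6, -0.6]
opening: 0.0624
grip_force: 87.6
t: 38.92
tool_pos: [0.6532, 0.1999, 0.1085]
tool_rot: [-2.79, -0.262, -1.242]
contact_force: [-0.4, -0.0, -1.5]
opening: 0.0623
grip_force: 87.6
t: 39.17
tool_pos: [0.6533, 0.1999, 0.1078]
tool_rot: [-2.79, -0.262, -1.242]
contact_force: [0.0, 0.2, -1.3]
opening: 0.0623
grip_force: 87.6
t: 39.42
tool_pos: [0.6537, 0.2, 0.1077]
tool_rot: [-2.789, -0.262, -1.244]
contact_force: [0.1, -0.6, 0.1]
opening: 0.0622
grip_force: 87.9
```

The arch rests on the rail. I'll slide 45 mm along it, then creep.

```bash
python3 -m jog '[[0,0,0,0,-0.2,0,0],[0,0,0,0,-0.35,0,0],[0,0,0,0,-0.4,0,0],[0,0,0,0,-0.35,0,0],[0,0,0,0,-0.2,0,0]]' && python3 -m jog '[[0,0,0,0,0,0,0],[0,0,0,0,0,0,0]]'; python3 -m jog '[[0,0,0,0,-0.07,0,0],[0,0,0,0,0,0,0]]'
python3 - <<'E'
from go import *
p=status.get_obs()["tool_pos"]-[.6265,.2653,0]; print(R.from_euler('z',-.187).apply(p))
E
```

```text
t: 40.05
tool_pos: [0.6453, 0.2445, 0.1077]
tool_rot: [-2.789, -0.261, -1.244]
contact_force: [0.0, -2.0, 0.5]
opening: 0.0625
grip_force: 88.0
t: 40.3
tool_pos: [0.6453, 0.2444, 0.1077]
tool_rot: [-2.789, -0.263, -1.244]
contact_force: [-0.1, 1.8, 1.6]
opening: 0.0625
grip_force: 88.1
t: 40.55
tool_pos: [0.645, 0.246, 0.1076]
tool_rot: [-2.79, -0.261, -1.244]
contact_force: [-0.4, -1.8, 2.1]
opening: 0.0623
grip_force: 88.2
[ 0.01457754 -0.02240573  0.10762214]
```

```bash
python3 -m jog '[[0,0,0,0,-0.07,0,0],[0,0,0,0,-0.05,0,0],[0,0,0,0,0,0,0]]'|sed -n 2,4p;  python3 -m jog '[[0,0,0,0,-0.05,0,0],[0,0,0,0,0,0,0]]'|sed -n 2,4p; python3 -m jog '[[0,0,0,0,-0.04,0,0],[0,0,0,0,0,0,0]]'|sed -n 2,4p
```

```text
tool_pos: [0.6442, 0.2498, 0.1075]
tool_rot: [-2.789, -0.262, -1.243]
contact_force: [0.4, -3.5, 3.7]
tool_pos: [0.6439, 0.2513, 0.1075]
tool_rot: [-2.789, -0.262, -1.243]
contact_force: [-0.2, -4.6, 4.7]
tool_pos: [0.6436, 0.2525, 0.1074]
tool_rot: [-2.79, -0.262, -1.243]
contact_force: [-1.0, -4.7, 5.7]
```

```bash
python3 -m jog '[[0,0,0,0.015,0,-0.013,0],[0,0,0,0,0,0,0]]'|sed -n 2,4p;  python3 -m jog '[[0,0,0,0,-0.03,0,0],[0,0,0,0,0,0,0]]'|sed -n 2,4p; python3 -m jog '[[0,0,0,0,-0.03,0,0],[0,0,0,0,0,0,0]]'|sed -n 2,4p
```

```text
tool_pos: [0.6432, 0.2524, 0.1075]
tool_rot: [-2.79, -0.262, -1.242]
contact_force: [0.4, -4.2, 4.3]
tool_pos: [0.6431, 0.2533, 0.1075]
tool_rot: [-2.79, -0.262, -1.242]
contact_force: [-0.1, -3.2, 3.2]
tool_pos: [0.6429, 0.2542, 0.1074]
tool_rot: [-2.79, -0.262, -1.242]
contact_force: [-0.5, -3.2, 2.9]
```

```bash
for i in 1; do python3 -m jog '[[0,0,0,0,-0.02,0,0],[0,0,0,0,0,0,0]]'|sed -n 2,4p;  python3 -m jog '[[0,0,0,0,-0.02,0,0],[0,0,0,0,0,0,0]]'|sed -n 2,4p; python3 -m jog '[[0,0,0,0,-0.02,0,0],[0,0,0,0,0,0,0]]'|sed -n 2,4p; done
```

```text
tool_pos: [0.6428, 0.2547, 0.1075]
tool_rot: [-2.791, -0.262, -1.242]
contact_force: [-0.4, -3.9, 3.6]
tool_pos: [0.6428, 0.2549, 0.1074]
tool_rot: [-2.791, -0.26, -1.242]
contact_force: [-0.3, -7.2, 3.5]
tool_pos: [0.6428, 0.255, 0.1074]
tool_rot: [-2.791, -0.258, -1.241]
contact_force: [0.4, -7.4, 3.9]
```

Contact: the y force went from -3.9 to -7.4 N and the motion stalled. I'll relax the push slightly, then open.

```bash
python3 -m jog '[[0,0,0,0.012,0.02,-0.01,0],[0,0,0,0,0,0,0]]' 20; python3 -m jog '[[0,0,0,0,0,0,0.5],[0,0,0,0,0,0,0.58],[0,0,0,0,0,0,0.7],[0,0,0,0,0,0,0.85],[0,0,0,0,0,0,1]]'; python3 -m jog '[[0,0,0,0,0,0,1],[0,0,0,0,0,0,1]]'
python3 - <<'E'
from h import *
from station import viewer
for n in("scene","top"): np.save(f"pics/{n}8.npy",viewer.get_image(n),allow_pickle=True)
E
```

```text
t: 43.18
tool_pos: [0.6426, 0.2548, 0.1074]
tool_rot: [-2.792, -0.26, -1.241]
contact_force: [0.6, -5.1, 3.3]
opening: 0.0623
grip_force: 88.4
t: 43.8
tool_pos: [0.6427, 0.2554, 0.108]
tool_rot: [-2.79, -0.262, -1.242]
contact_force: [0.4, -1.3, 0.3]
opening: 0.0851
grip_force: 0.0
t: 44.05
tool_pos: [0.6428, 0.2553, 0.1081]
tool_rot: [-2.79, -0.262, -1.242]
contact_force: [-0.4, -0.5, -0.5]
opening: 0.0853
grip_force: 0.0
```

```bash
python3 -m jog '[[0,0,0,0,0,-0.3,1],[0,0,0,0,0,-0.5,1],[0,0,0,0,0,-0.8,1],[0,0,0,0,0,-0.9,1],[0,0,0,0,0,-0.9,1]]'; python3 -m jog '[[0,0,0,0,0,-0.7,1],[0,0,0,0,0,0,1],[0,0,0,0,0,0,1],[0,0,0,0,0,0,1],[0,0,0,0,0,0,1]]'
python3 - <<'E'
from h import *
from station import viewer
d=viewer.get_image("scene");np.save("pics/scene9.npy",d,allow_pickle=True); t=viewer.get_image("top");np.save("pics/top9.npy",t,allow_pickle=True)
u,v=proj(d,pose(.6265,.2653,.187,[[0,.03,.2]]))[0].astype(int)
a=crop(d,u-40,v-40,100,100,6)
b=crop(t,125,100,75*0+250,200,.8)
b=np.vstack([b,np.zeros((600-b.shape[0],200,3),np.uint8)])
cv2.imwrite("pics/c10.png",np.hstack([a,b])); print(np.hstack([a,b]).shape)
E
```

```text
t: 44.78
tool_pos: [0.5674, 0.2411, 0.1771]
tool_rot: [-2.79, -0.262, -1.243]
contact_force: [-0.1, 0.1, 0.5]
opening: 0.0854
grip_force: 0.0
t: 45.4
tool_pos: [0.553, 0.2382, 0.1894]
tool_rot: [-2.792, -0.262, -1.24]
contact_force: [0.7, 0.4, 0.0]
opening: 0.0851
grip_force: 0.0
(600, 800, 3)
```

View pics/c10.png

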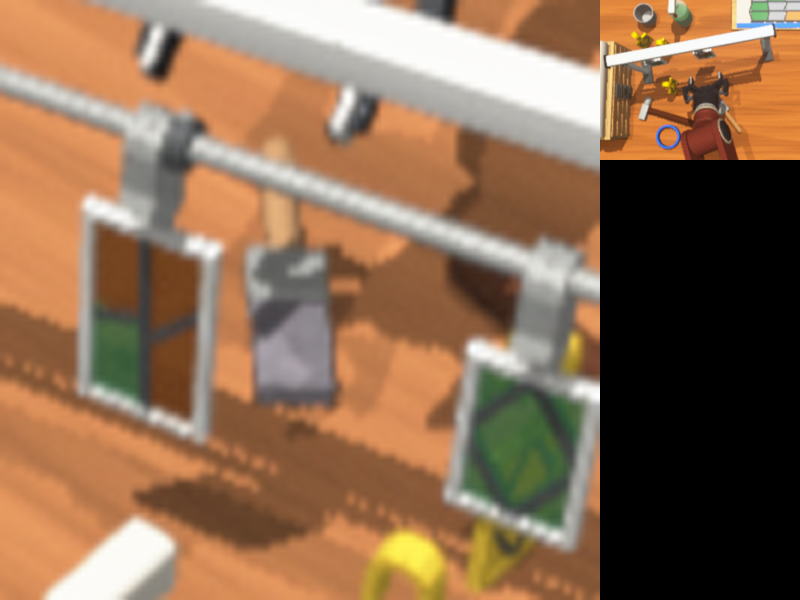

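The panel hangs on the rail with its hook (150,125) right against the collar (183,140). The reference hangs untouched at (550,300). I'll do a numeric check that it is still, then hand in.

```bash
python3 -m jog '[[0,0,0,0,0,-0.5,1],[0,0,0,0,0,0,1],[0,0,0,0,0,0,1],[0,0,0,0,0,0,1],[0,0,0,0,0,0,1]]' | head -1
python3 - <<'E'
from h import *
from station import viewer
e=viewer.get_image("scene"); d8,d9,d0=load("scene8"),load("scene9"),load("scene0")
u,v=proj(e,pose(.6265,.2653,.187,[[0,-.013,.14]]))[0].astype(int)
g=lambda d,x,y,w,h:cv2.cvtColor(d["img"][y:y+h,x:x+w],cv2.COLOR_RGB2GRAY).astype(np.float32)
W=(u-14,v-20,30,50); win=cv2.createHanningWindow((30,50),cv2.CV_32F)
print("8-9",cv2.phaseCorrelate(g(d8,*W),g(d9,*W),win),"9-now",cv2.phaseCorrelate(g(d9,*W),g(e,*W),win))
r=proj(e,pose(.6265,.2653,.187,[[0,.17,.17]]))[0].astype(int); W=(r[0]-15,r[1]-25,30,50); print("ref",cv2.phaseCorrelate(g(d0,*W),g(e,*W),win))
# profile along rail just above its centre line for hook/collar boundary
m=proj(e,pose(.6265,.2653,.187,[[0,y,.2535] for y in np.arange(-.03,.016,.002)]))
print([int(cv2.getRectSubPix(cv2.cvtColor(e["img"],cv2.COLOR_RGB2GRAY),(1,1),tuple(map(float,p)))[0,0]) for p in m])
E
```

```text
t: 46.12
8-9 ((-0.07766924553813226, 0.20661346553988835), 0.77500084177653) 9-now ((0.007625440246030735, -0.03768728550686973), 0.9636741560300192)
ref ((-0.10551575667458302, 0.09952525944753532), 0.9815548661549887)
[161, 162, 163, 165, 169, 173, 171, 170, 170, 169, 158, 157, 151, 146, 152, 143, 122, 94, 86, 103, 129, 155, 161]
```

```bash
python3 -c "
from station import finish_job
print(finish_job())"
```

```text
the job is handed in; nothing more can be done
None
```

I handed the job in at about 46 s: the sample hangs still on the rail against the collar's -y side, the reference has not moved, and the robot is clear of everything. Contact with the collar was felt as a force rise to about 7 N before I let go, and the images cannot rule out a sub-millimetre gap since then.

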